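# Square up a glued sign panel and weight it with a crossed stack of tapered weights

### The job

Push the freshly glued sign panel across the table until it sits snug in the corner of the squaring fence, against both bars. Then stack all the tapered weights on the middle of the panel so that every layer is flat: two weights side by side and close together in each layer, one broad face down and its neighbour broad face up, ends in line, each layer crosswise to the one below; if the number is odd the last weight lies alone across the top. The weights already lie both ways up: keep each one the way up it lies, and leave the other things on the bench alone.

Things in the scene. Friction and masses are not known exactly. Their poses are not given: they have to be found in the camera images.
- fence_corner (a point): aluminium squaring fence fixed to the table: two bars 30 mm wide and 25 mm high that meet in an inside corner. This point is the inner corner at table level. One bar's inner face lies on the point's local y axis and runs 180 mm from it towards local -y (it stops a panel moving to local +x); the other's lies on the local x axis and runs 180 mm towards local -x (it stops a panel moving to local +y). The panel's place is in the quadrant of local -x, -y
- panel_mid (a point): freshly glued sign panel, loose and lying flat: square 160 x 160 mm, 20 mm thick, white foam board with a paper-masked face, 0.55 to 0.9 kg. This point is its centre, 10 mm above its underside; axes along its edges, z up
- weight1_mid (a point): press weight: a 66 mm length of dark cast bar of tapered section, 32 mm high, broad face 40 mm wide, narrow face 26 mm; square vertical ends to grip it by, sloping long sides; 0.4 to 0.6 kg. This point is its centre, half-way up. x runs along its length, z from the broad face to the narrow (up when it lies broad face down, down when broad face up)
- weight2_mid (a point): press weight: a 66 mm length of dark cast bar of tapered section, 32 mm high, broad face 40 mm wide, narrow face 26 mm; square vertical ends to grip it by, sloping long sides; 0.4 to 0.6 kg. This point is its centre, half-way up. x runs along its length, z from the broad face to the narrow (up when it lies broad face down, down when broad face up)
- weight3_mid (a point): press weight: a 66 mm length of dark cast bar of tapered section, 32 mm high, broad face 40 mm wide, narrow face 26 mm; square vertical ends to grip it by, sloping long sides; 0.4 to 0.6 kg; absent (None) in some starts. This point is its centre, half-way up. x runs along its length, z from the broad face to the narrow (up when it lies broad face down, down when broad face up)
- weight4_mid (a point): press weight: a 66 mm length of dark cast bar of tapered section, 32 mm high, broad face 40 mm wide, narrow face 26 mm; square vertical ends to grip it by, sloping long sides; 0.4 to 0.6 kg. This point is its centre, half-way up. x runs along its length, z from the broad face to the narrow (up when it lies broad face down, down when broad face up)
- weight5_mid (a point): press weight: a 66 mm length of dark cast bar of tapered section, 32 mm high, broad face 40 mm wide, narrow face 26 mm; square vertical ends to grip it by, sloping long sides; 0.4 to 0.6 kg. This point is its centre, half-way up. x runs along its length, z from the broad face to the narrow (up when it lies broad face down, down when broad face up)
- weight6_mid (a point): press weight: a 66 mm length of dark cast bar of tapered section, 32 mm high, broad face 40 mm wide, narrow face 26 mm; square vertical ends to grip it by, sloping long sides; 0.4 to 0.6 kg; absent (None) in some starts. This point is its centre, half-way up. x runs along its length, z from the broad face to the narrow (up when it lies broad face down, down when broad face up)
- tape_roll: roll of brown tape lying flat, 80 mm across, 24 mm high; its origin is the centre of its underside; not part of the job
- jar: amber glass jar of adhesive, 56 mm across, 60 mm high; its origin is the centre of its underside; not part of the job
- screwdriver: screwdriver lying on the table; not part of the job
- spreader: flat glue spreader with a wooden handle, lying on the table; not part of the job
- knife: yellow utility knife lying flat, 150 mm long, 14 mm high; not part of the job
Not all that is in view belongs to the job. What is shaped like the part that bears weight2_mid but red is not meant. What is shaped like the part that bears weight4_mid but yellow is not meant.

How it is judged:
On the way:
1. the panel has been pushed home against both bars of the fence, with the weights still on the bench (x of panel_mid in the frame of fence_corner between -0.086 and -0.074 m and y of panel_mid in the frame of fence_corner between -0.086 and -0.074 m and height (world z) of panel_mid below 0.014 m and angle between panel_mid's own z axis and vertical below 0.05 rad and (angle between the x axis of panel_mid and the x axis of fence_corner, either way round below 0.05 rad or angle between the x axis of panel_mid and the y axis of fence_corner, either way round below 0.05 rad) and height (world z) of each of weight1_mid, weight2_mid, weight3_mid, weight4_mid, weight5_mid, weight6_mid below 0.03 m), for 0.2 s.
At the end, for the whole second after the job is handed in: Panel within 6 mm of both bars, square within 3 deg. Weights at rest on it, within 45 mm of its middle, level within 8 deg, two a layer (an odd one alone on top): opposite faces down, centres up to 46 mm apart, ends in line within 14 mm, parallel within 11 deg; next layer crosswise within 12 deg (x of panel_mid in the frame of fence_corner between -0.086 and -0.074 m and y of panel_mid in the frame of fence_corner between -0.086 and -0.074 m and height (world z) of panel_mid below 0.014 m and angle between panel_mid's own z axis and vertical below 0.05 rad and (angle between the x axis of panel_mid and the x axis of fence_corner, either way round below 0.05 rad or angle between the x axis of panel_mid and the y axis of fence_corner, either way round below 0.05 rad) and angle between each of weight1_mid, weight2_mid, weight3_mid's own z axis and vertical below 0.15 rad and angle between each of weight4_mid, weight5_mid, weight6_mid's own z axis and vertical above 2.99 rad and horizontal distance between each of weight1_mid, weight2_mid, weight3_mid, weight4_mid, weight5_mid, weight6_mid and panel_mid below 0.045 m and height (world z) of weight1_mid between 0.03 and 0.106 m and height (world z) of weight2_mid between 0.03 and 0.106 m and height (world z) of weight3_mid between 0.03 and 0.106 m and height (world z) of weight4_mid between 0.03 and 0.106 m and height (world z) of weight5_mid between 0.03 and 0.106 m and height (world z) of weight6_mid between 0.03 and 0.106 m and linear speed of each of weight1, weight2, weight3, weight4, weight5, weight6 below 0.02 m/s and (height (world z) of weight1_mid between 0.03 and 0.042 m or height (world z) of weight2_mid between 0.03 and 0.042 m or height (world z) of weight3_mid between 0.03 and 0.042 m) and (height (world z) of weight4_mid between 0.03 and 0.042 m or height (world z) of weight5_mid between 0.03 and 0.042 m or height (world z) of weight6_mid between 0.03 and 0.042 m) and (height (world z) of weight1_mid between 0.062 and 0.074 m or height (world z) of weight2_mid between 0.062 and 0.074 m or height (world z) of weight3_mid between 0.062 and 0.074 m) and (height (world z) of weight4_mid between 0.062 and 0.074 m or height (world z) of weight5_mid between 0.062 and 0.074 m or height (world z) of weight6_mid between 0.062 and 0.074 m) and ((z of weight1_mid in the frame of weight2_mid above 0.024 m and angle between the x axis of weight1_mid and the x axis of weight2_mid, either way round above 1.35 rad) or (z of weight1_mid in the frame of weight2_mid below -0.024 m and angle between the x axis of weight1_mid and the x axis of weight2_mid, either way round above 1.35 rad) or z of weight1_mid in the frame of weight2_mid above 0.05 m or z of weight1_mid in the frame of weight2_mid below -0.05 m) and ((z of weight1_mid in the frame of weight3_mid above 0.024 m and angle between the x axis of weight1_mid and the x axis of weight3_mid, either way round above 1.35 rad) or (z of weight1_mid in the frame of weight3_mid below -0.024 m and angle between the x axis of weight1_mid and the x axis of weight3_mid, either way round above 1.35 rad) or z of weight1_mid in the frame of weight3_mid above 0.05 m or z of weight1_mid in the frame of weight3_mid below -0.05 m) and ((z of weight1_mid in the frame of weight4_mid between -0.009 and 0.009 m and horizontal distance between weight1_mid and weight4_mid below 0.046 m and x of weight1_mid in the frame of weight4_mid between -0.014 and 0.014 m and angle between the x axis of weight1_mid and the x axis of weight4_mid, either way round below 0.2 rad) or (z of weight1_mid in the frame of weight4_mid above 0.024 m and angle between the x axis of weight1_mid and the x axis of weight4_mid, either way round above 1.35 rad) or (z of weight1_mid in the frame of weight4_mid below -0.024 m and angle between the x axis of weight1_mid and the x axis of weight4_mid, either way round above 1.35 rad) or z of weight1_mid in the frame of weight4_mid above 0.05 m or z of weight1_mid in the frame of weight4_mid below -0.05 m) and ((z of weight1_mid in the frame of weight5_mid between -0.009 and 0.009 m and horizontal distance between weight1_mid and weight5_mid below 0.046 m and x of weight1_mid in the frame of weight5_mid between -0.014 and 0.014 m and angle between the x axis of weight1_mid and the x axis of weight5_mid, either way round below 0.2 rad) or (z of weight1_mid in the frame of weight5_mid above 0.024 m and angle between the x axis of weight1_mid and the x axis of weight5_mid, either way round above 1.35 rad) or (z of weight1_mid in the frame of weight5_mid below -0.024 m and angle between the x axis of weight1_mid and the x axis of weight5_mid, either way round above 1.35 rad) or z of weight1_mid in the frame of weight5_mid above 0.05 m or z of weight1_mid in the frame of weight5_mid below -0.05 m) and ((z of weight1_mid in the frame of weight6_mid between -0.009 and 0.009 m and horizontal distance between weight1_mid and weight6_mid below 0.046 m and x of weight1_mid in the frame of weight6_mid between -0.014 and 0.014 m and angle between the x axis of weight1_mid and the x axis of weight6_mid, either way round below 0.2 rad) or (z of weight1_mid in the frame of weight6_mid above 0.024 m and angle between the x axis of weight1_mid and the x axis of weight6_mid, either way round above 1.35 rad) or (z of weight1_mid in the frame of weight6_mid below -0.024 m and angle between the x axis of weight1_mid and the x axis of weight6_mid, either way round above 1.35 rad) or z of weight1_mid in the frame of weight6_mid above 0.05 m or z of weight1_mid in the frame of weight6_mid below -0.05 m) and ((z of weight2_mid in the frame of weight3_mid above 0.024 m and angle between the x axis of weight2_mid and the x axis of weight3_mid, either way round above 1.35 rad) or (z of weight2_mid in the frame of weight3_mid below -0.024 m and angle between the x axis of weight2_mid and the x axis of weight3_mid, either way round above 1.35 rad) or z of weight2_mid in the frame of weight3_mid above 0.05 m or z of weight2_mid in the frame of weight3_mid below -0.05 m) and ((z of weight2_mid in the frame of weight4_mid between -0.009 and 0.009 m and horizontal distance between weight2_mid and weight4_mid below 0.046 m and x of weight2_mid in the frame of weight4_mid between -0.014 and 0.014 m and angle between the x axis of weight2_mid and the x axis of weight4_mid, either way round below 0.2 rad) or (z of weight2_mid in the frame of weight4_mid above 0.024 m and angle between the x axis of weight2_mid and the x axis of weight4_mid, either way round above 1.35 rad) or (z of weight2_mid in the frame of weight4_mid below -0.024 m and angle between the x axis of weight2_mid and the x axis of weight4_mid, either way round above 1.35 rad) or z of weight2_mid in the frame of weight4_mid above 0.05 m or z of weight2_mid in the frame of weight4_mid below -0.05 m) and ((z of weight2_mid in the frame of weight5_mid between -0.009 and 0.009 m and horizontal distance between weight2_mid and weight5_mid below 0.046 m and x of weight2_mid in the frame of weight5_mid between -0.014 and 0.014 m and angle between the x axis of weight2_mid and the x axis of weight5_mid, either way round below 0.2 rad) or (z of weight2_mid in the frame of weight5_mid above 0.024 m and angle between the x axis of weight2_mid and the x axis of weight5_mid, either way round above 1.35 rad) or (z of weight2_mid in the frame of weight5_mid below -0.024 m and angle between the x axis of weight2_mid and the x axis of weight5_mid, either way round above 1.35 rad) or z of weight2_mid in the frame of weight5_mid above 0.05 m or z of weight2_mid in the frame of weight5_mid below -0.05 m) and ((z of weight2_mid in the frame of weight6_mid between -0.009 and 0.009 m and horizontal distance between weight2_mid and weight6_mid below 0.046 m and x of weight2_mid in the frame of weight6_mid between -0.014 and 0.014 m and angle between the x axis of weight2_mid and the x axis of weight6_mid, either way round below 0.2 rad) or (z of weight2_mid in the frame of weight6_mid above 0.024 m and angle between the x axis of weight2_mid and the x axis of weight6_mid, either way round above 1.35 rad) or (z of weight2_mid in the frame of weight6_mid below -0.024 m and angle between the x axis of weight2_mid and the x axis of weight6_mid, either way round above 1.35 rad) or z of weight2_mid in the frame of weight6_mid above 0.05 m or z of weight2_mid in the frame of weight6_mid below -0.05 m) and ((z of weight3_mid in the frame of weight4_mid between -0.009 and 0.009 m and horizontal distance between weight3_mid and weight4_mid below 0.046 m and x of weight3_mid in the frame of weight4_mid between -0.014 and 0.014 m and angle between the x axis of weight3_mid and the x axis of weight4_mid, either way round below 0.2 rad) or (z of weight3_mid in the frame of weight4_mid above 0.024 m and angle between the x axis of weight3_mid and the x axis of weight4_mid, either way round above 1.35 rad) or (z of weight3_mid in the frame of weight4_mid below -0.024 m and angle between the x axis of weight3_mid and the x axis of weight4_mid, either way round above 1.35 rad) or z of weight3_mid in the frame of weight4_mid above 0.05 m or z of weight3_mid in the frame of weight4_mid below -0.05 m) and ((z of weight3_mid in the frame of weight5_mid between -0.009 and 0.009 m and horizontal distance between weight3_mid and weight5_mid below 0.046 m and x of weight3_mid in the frame of weight5_mid between -0.014 and 0.014 m and angle between the x axis of weight3_mid and the x axis of weight5_mid, either way round below 0.2 rad) or (z of weight3_mid in the frame of weight5_mid above 0.024 m and angle between the x axis of weight3_mid and the x axis of weight5_mid, either way round above 1.35 rad) or (z of weight3_mid in the frame of weight5_mid below -0.024 m and angle between the x axis of weight3_mid and the x axis of weight5_mid, either way round above 1.35 rad) or z of weight3_mid in the frame of weight5_mid above 0.05 m or z of weight3_mid in the frame of weight5_mid below -0.05 m) and ((z of weight3_mid in the frame of weight6_mid between -0.009 and 0.009 m and horizontal distance between weight3_mid and weight6_mid below 0.046 m and x of weight3_mid in the frame of weight6_mid between -0.014 and 0.014 m and angle between the x axis of weight3_mid and the x axis of weight6_mid, either way round below 0.2 rad) or (z of weight3_mid in the frame of weight6_mid above 0.024 m and angle between the x axis of weight3_mid and the x axis of weight6_mid, either way round above 1.35 rad) or (z of weight3_mid in the frame of weight6_mid below -0.024 m and angle between the x axis of weight3_mid and the x axis of weight6_mid, either way round above 1.35 rad) or z of weight3_mid in the frame of weight6_mid above 0.05 m or z of weight3_mid in the frame of weight6_mid below -0.05 m) and ((z of weight4_mid in the frame of weight5_mid above 0.024 m and angle between the x axis of weight4_mid and the x axis of weight5_mid, either way round above 1.35 rad) or (z of weight4_mid in the frame of weight5_mid below -0.024 m and angle between the x axis of weight4_mid and the x axis of weight5_mid, either way round above 1.35 rad) or z of weight4_mid in the frame of weight5_mid above 0.05 m or z of weight4_mid in the frame of weight5_mid below -0.05 m) and ((z of weight4_mid in the frame of weight6_mid above 0.024 m and angle between the x axis of weight4_mid and the x axis of weight6_mid, either way round above 1.35 rad) or (z of weight4_mid in the frame of weight6_mid below -0.024 m and angle between the x axis of weight4_mid and the x axis of weight6_mid, either way round above 1.35 rad) or z of weight4_mid in the frame of weight6_mid above 0.05 m or z of weight4_mid in the frame of weight6_mid below -0.05 m) and ((z of weight5_mid in the frame of weight6_mid above 0.024 m and angle between the x axis of weight5_mid and the x axis of weight6_mid, either way round above 1.35 rad) or (z of weight5_mid in the frame of weight6_mid below -0.024 m and angle between the x axis of weight5_mid and the x axis of weight6_mid, either way round above 1.35 rad) or z of weight5_mid in the frame of weight6_mid above 0.05 m or z of weight5_mid in the frame of weight6_mid below -0.05 m)); the robot touches nothing.
It fails at once if a bystander on the bench is shoved more than 6 cm (distance of any of tape_roll, jar, screwdriver, spreader, knife from where it was at the start of the episode above 0.06 m).
Of weight3, weight6 only 1 to 2 are there at a start; the rules pass over those that are not, and their reading is None.
At some moment in a run one of panel may be knocked a few centimetres aside while the robot is not near it.
Once in a run the grip may slacken for a moment while it holds something.
It also fails if it takes over 200 s, if anything falls off the work surface, if the arm or the gripper's body presses on something with over 40 N, if the wrist force passes 120 N, or if a joint passes its speed limit or range.

### The arm

A 6-joint arm with a two-finger parallel gripper is mounted at the origin on the work surface. World frame = base frame: x ahead of the robot, y to its left, z up, the work surface at z = 0. Lengths are in m, angles in rad, forces in N, time in s.
With the tool pointing down it reaches from about 0.3 to 0.775 m from the base axis. Payload 14.6 kg.
Tool frame: the origin (TCP) lies midway between the tips of the shut fingers; the grasp point (between the pads) lies 19 mm behind it (ctrl.pinch_z is the distance from the TCP to the grasp point, in m); z points along the fingers, y is the line along which they close (so a half turn about z gives the same grasp; the last joint's range is limited). The gripper opens to 94 mm and grips with 3 to 60 N. Pads are 16 mm wide; open, the fingers measure 119 mm over their backs; the gripper's body (75 mm by 177 mm) begins 78 mm behind the grasp point.
Start: joints at [-1.232, 0.3, 1.521, -0, 1.321, -0.067], TCP at [0.217, -0.505, 0.205] pointing down, gripper open.
Joint ranges: [-3.03, 3.03], [-0.79, 2.21], [0.23, 2.52], [-1.04, 4.18], [0, 3.07], [-2.55, 2.55]. Speed limits (rad/s): [2.22, 2.22, 2.57, 3.14, 3.14, 3.14].

### API

Orientations are given as [roll, pitch, yaw] about the fixed x, y, z axes, in that order (R = Rz(yaw) Ry(pitch) Rx(roll)).
In Python, from station import ctrl gives the robot as it stands.
- The arm moves only by the tool jog_arm, never from a script. Its argument "motion" is a list of rows, each a list of 7 numbers: the shift along the tool's x, y, z in m, then the turn, a rotation vector about the tool's x, y, z in rad, then the opening, from -1 (shut) to 1 (fully open). In form: [[tx, ty, tz, rx, ry, rz, gripper], ...]. A call has 1 to 5 rows; each row shifts and turns the commanded pose from where the row before left it, along the tool's axes as they then stand; what a row does not reach is not made up. A row lasts 1/10 s, in which the tool goes at most 50 mm and 8.59 degrees, less where a joint would pass 70% of its speed; a pose out of reach is approached as far as the arm can. A call is refused whole if a number of a shift passes 0.05 or a number of a turn 0.15, either way. A call with a gripper value outside its range is refused whole. The fingers move at their own pace and stop on an object; "squeeze" is the grip in N (left out, the last holds). Time passes only in rows, so rows that do not move let the fingers close. It gives the time, the measured TCP pose, the force, the opening and the grip force at its end, in the units of the state.
- ctrl.get_obs(): the state, without advancing time (a new reading comes with each control period).
- ctrl.camera(name): name is "scene" or "side" or "wrist"; returns the picture (400x640x3 uint8, red, green, blue); there is no depth.
- ctrl.camera_model(name): a dict with "intrinsics" (3x3 intrinsics, pixels), "rvec" (rotation vector, rad) and "tvec" (3), from world to camera coordinates, as OpenCV has them. Camera axes: x right, y down, z forward; pixel columns grow to the right and rows downward; lengths in m; the calibration is good to about 2 mm. A picture is of the moment at which its call begins: read the wrist's pose just before it. camera_model takes no time and is no camera call; for the wrist camera it gives the pose at the moment of the call.
- ctrl.hand_in(): hands the job in; it is judged then, once.
The state is a dict: "time_s": time; "qpos": joint angles; "joint_vel": joint speeds; "tau": joint torques, N m; "ee_pos": TCP position; "eef_rot": TCP orientation; "force": force on the tool from outside, world axes, zero at the start; "moment": the same for the moment, N m; "grip_width": finger opening in m; "grip_force": force on a finger pad.
Only numpy, scipy, OpenCV 4.12 (cv2) and the standard library are available. Lean on these libraries where they do the work, as an engineer would, in place of code of your own. Each camera call takes 0.05 s, during which the arm holds its last target. There are 200 camera calls.

## Working session

There is one attempt and no reset: what is moved stays moved. The work goes in short steps, Python scripts to look and compute and a tool call to move; the robot and the scene stay as the last step left them, time stands still between calls to the robot, and variables do not carry over. Pictures are saved under pics/ and viewed, at most 14 in all, crops included, and the job is handed in when it is done.

Besides the shell and the picture viewer there is one more tool, called after "Emit:" by a JSON object that holds its "op" and its "data". jog_arm: Moves the arm, as the interface text tells. Its arguments: {"type":"object","properties":{"motion":{"type":"array"},"squeeze":{"type":"number"}},"required":["motion"]}

```bash
ls; mkdir -p pics; cat > h.py <<'E'
import numpy as np,cv2
from station import ctrl
def ray(m,u,v):
    R=cv2.Rodrigues(np.array(m['rvec'],float))[0];t=np.array(m['tvec'],float).ravel()
    d=R.T@np.linalg.inv(np.array(m['intrinsics']))@np.array([u,v,1.]);return -R.T@t,d
def onz(m,u,v,z):
    c,d=ray(m,u,v);return c+d*(z-c[2])/d[2]
def proj(m,P):
    return cv2.projectPoints(np.array(P,float).reshape(-1,1,3),np.array(m['rvec'],float),np.array(m['tvec'],float),np.array(m['intrinsics'],float),None)[0].reshape(-1,2)
def tri(m1,p1,m2,p2):
    c1,d1=ray(m1,*p1);c2,d2=ray(m2,*p2)
    s=np.linalg.lstsq(np.c_[d1,-d2],c2-c1,rcond=None)[0]
    a,b=c1+s[0]*d1,c2+s[1]*d2;return (a+b)/2,np.linalg.norm(a-b)
def shot(n,f):
    m=ctrl.camera_model(n);im=ctrl.camera(n);cv2.imwrite(f'pics/{f}.png',im[...,::-1]);np.save(f'pics/{f}.npy',np.array([m],dtype=object),allow_pickle=True);return m,im
def load(f):
    return np.load(f'pics/{f}.npy',allow_pickle=True)[0],cv2.imread(f'pics/{f}.png')
E
python3 - <<'E'
from h import *
for n in('scene','side','wrist'):
    m,_=shot(n,n+'0');print(n,ray(m,320,200))
E
```

```text
pics
scene (array([ 1.14647399, -1.05546094,  0.88575842]), array([-0.44736583,  0.68894705, -0.57035854]))
side (array([0.42203931, 0.81811209, 0.72389751]), array([ 0.05024036, -0.78184078, -0.62164729]))
wrist (array([ 0.29196376, -0.4729802 ,  0.38516994]), array([-0.25649677, -0.10996167, -0.96028337]))
```

View pics/scene0.png

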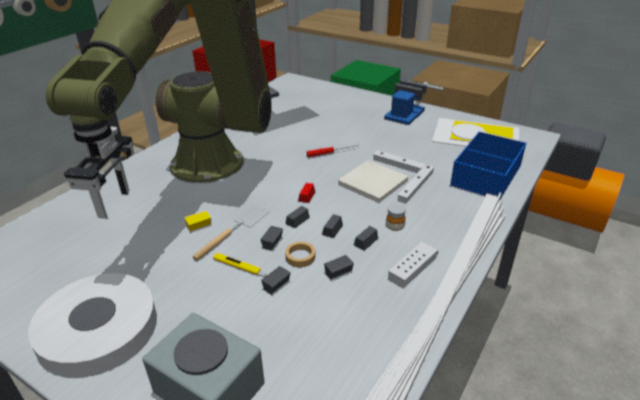

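View pics/side0.png

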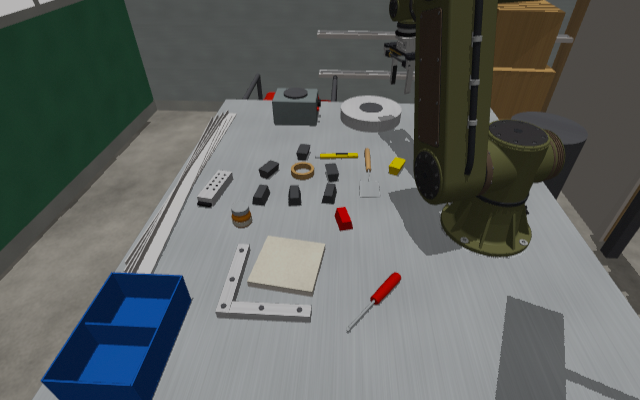

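Scene and side show six dark weights (scene about (297,216),(272,237),(333,225),(367,238),(338,266),(276,279)), the panel near (373,180), and the fence corner to its right and rear.

```bash
cat > w.py <<'E'
from h import *
def rect(P):
    (c,s,a)=cv2.minAreaRect(np.float32(P*1000)); 
    if s[0]<s[1]: a+=90; s=s[::-1]
    return np.array(c)/1000,s,(a+90)%180-90
def masks(im,lo,hi,amin,roi):
    g=im.astype(int);v=g.max(2);sat=v-g.min(2)
    m=((v>=lo)&(v<=hi)&(sat<40)).astype(np.uint8)
    k=np.zeros_like(m);x0,y0,x1,y1=roi;k[y0:y1,x0:x1]=1
    return [c for c in cv2.findContours(m*k,cv2.RETR_EXTERNAL,cv2.CHAIN_APPROX_NONE)[0] if cv2.contourArea(c)>amin]
E
python3 - <<'E'
from w import *
for n,roi in(('scene0',(230,190,420,300)),('side0',(235,135,345,210))):
    m,im=load(n)
    for c in masks(im,0,85,40,roi):
        M=cv2.moments(c);u,v=M['m10']/M['m00'],M['m01']/M['m00']
        P=np.array([onz(m,*p[0],.016)[:2] for p in c]);r=rect(P)
        print(n,round(u),round(v),cv2.contourArea(c),onz(m,u,v,.018)[:2].round(3),np.round(r[1]),round(r[2]))
a=load('side0')[1][225:335,205:335];b=load('scene0')[1][140:220,330:450]
c=load('scene0')[1][190:300,230:390];d=load('side0')[1][135:210,235:345]
cv2.imwrite('pics/c1.png',np.hstack([np.vstack([cv2.resize(a,(390,300)),cv2.resize(b,(390,300))]),np.vstack([cv2.resize(c,(400,300)),cv2.resize(d,(400,300))])]))
E
```

```text
scene0 275 284 179.0 [ 0.566 -0.368] [73. 51.] 55
scene0 338 271 176.0 [ 0.671 -0.247] [69. 51.] 32
scene0 366 240 194.0 [ 0.674 -0.103] [87. 45.] 83
scene0 271 242 139.5 [ 0.46  -0.245] [86. 45.] -79
scene0 332 229 160.0 [ 0.571 -0.108] [88. 42.] -82
scene0 297 219 186.5 [ 0.461 -0.12 ] [88. 50.] 83
side0 294 196 200.5 [ 0.561 -0.085] [99. 38.] -84
side0 261 195 235.5 [ 0.665 -0.084] [102.  46.] 84
side0 329 194 195.5 [ 0.452 -0.101] [102.  39.] 85
side0 332 172 165.0 [ 0.448 -0.223] [105.  39.] -81
side0 269 169 217.5 [ 0.666 -0.229] [101.  60.] 68
side0 303 152 144.0 [ 0.56  -0.351] [112.  44.] 85
```

View pics/c1.png

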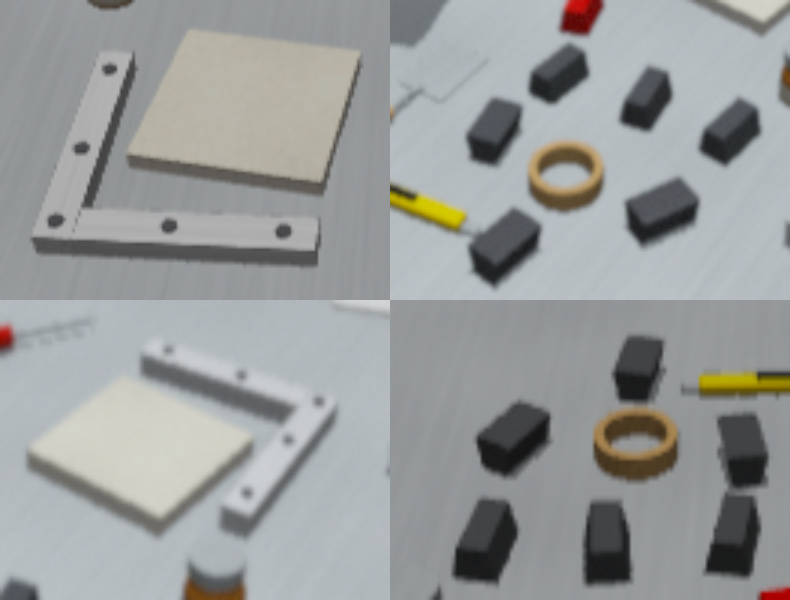

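Crop: the panel is a few cm and several degrees off the fence. The weight tops show both ways up (e.g. the side (294,196) one is narrow-top). The red block and the knife are bystanders.

```bash
cat >> h.py <<'E'
from scipy.spatial.transform import Rotation as Ro
def go(x,y,z,yaw=None):
    "delta in tool axes from current measured pose; yaw = world direction (deg) of tool y axis, mod 180"
    o=ctrl.get_obs();R=Ro.from_euler('xyz',o['eef_rot']).as_matrix()
    d=R.T@(np.array([x,y,z])-o['ee_pos']);cur=np.degrees(np.arctan2(R[1,1],R[0,1]))
    s=f"t={o['time_s']:.1f} pos={np.round(o['ee_pos'],4)} ydir={cur:.1f} tilt={np.round(R[2],3)} F={np.round(o['force'],1)} w={o['grip_width']:.4f} d_tool={np.round(d,4)}"
    if yaw is not None:
        e=(yaw-cur+90)%180-90; s+=f" rz={np.radians(-e):.3f}rad q6={o['qpos'][5]:.2f}"
    print(s)
E
python3 - <<'E'
from h import *
m=load('side0')[0]
for n,u,v,z in [('TL',268.3,236,.02),('TR',325,243.3,.02),('BR',312.3,292.1,.02),('BL',248.3,281.1,.02),('F',234,301.3,.025),('f1',249.3,245.2,.025),('f2',311,304.9,.025)]:
    print(n,onz(m,u,v,z).round(4))
o=ctrl.get_obs();print(o['eef_rot'],Ro.from_euler('xyz',o['eef_rot']).as_matrix().round(3))
R=Ro.from_euler('xyz',o['eef_rot']).as_matrix();M=ctrl.camera_model('wrist');c,d=ray(M,320,200);print('cam in tool',R.T@(c-o['ee_pos']),R.T@d)
go(.55,.05,.3)
go(.58,-.2,.3,85)
E
```

```text
TL [0.61   0.0982 0.02  ]
TR [0.4543 0.1177 0.02  ]
BR [0.4759 0.2784 0.02  ]
BL [0.6314 0.2544 0.02  ]
F [0.6499 0.3169 0.025 ]
f1 [0.6527 0.1404 0.025 ]
f2 [0.4757 0.3173 0.025 ]
[-3.14072190e+00 -2.26153469e-05  4.05778704e-01] [[ 0.919  0.395 -0.   ]
 [ 0.395 -0.919  0.001]
 [ 0.    -0.001 -1.   ]]
cam in tool [ 8.15556390e-02 -1.28670217e-04 -1.80212565e-01] [-2.79105223e-01  7.78012175e-04  9.60273911e-01]
t=0.1 pos=[ 0.217  -0.5052  0.205 ] ydir=-66.8 tilt=[ 0.    -0.001 -1.   ] F=[-0.8 -0.1 -0.4] w=0.0940 d_tool=[ 0.5251 -0.3787 -0.0946]
t=0.1 pos=[ 0.217  -0.5052  0.205 ] ydir=-66.8 tilt=[ 0.    -0.001 -1.   ] F=[-0.8 -0.1 -0.4] w=0.0940 d_tool=[ 0.454  -0.1372 -0.0948] rz=0.493rad q6=-0.07
```

Emit:
{"op": "jog_arm", "data": {"motion": [[0.045,-0.018,-0.0125,0,0,0,1],[0.045,-0.018,-0.0125,0,0,0,1],[0.045,-0.018,-0.0125,0,0,0,1],[0.045,-0.018,-0.0125,0,0,0,1],[0.045,-0.018,-0.0125,0,0,0,1]]}}

```text
time_s: 0.65
ee_pos: [0.3891, -0.3323, 0.2684]
eef_rot: [-3.142, 0.0, 0.406]
force: [-0.1, -0.4, -0.3]
grip_width: 0.0938
grip_force: 0.0
```

Emit:
{"op": "jog_arm", "data": {"motion": [[0.045,-0.018,-0.0125,0,0,0,1],[0.045,-0.018,-0.0125,0,0,0,1],[0.045,-0.018,-0.0125,0,0,0,1],[0.045,-0.018,-0.0125,0,0,0,1],[0.045,-0.018,-0.0125,0,0,0,1]]}}

```text
time_s: 1.15
ee_pos: [0.5602, -0.1609, 0.3307]
eef_rot: [-3.141, 0.0, 0.406]
force: [0.3, -0.8, -1.3]
grip_width: 0.0939
grip_force: 0.0
```

Emit:
{"op": "jog_arm", "data": {"motion": [[0,0,0,0,0,-0.146,1],[0,0,0,0,0,-0.146,1],[0,0,0,0,0,-0.146,1],[0,0,0,0,0,-0.146,1]]}}

```text
time_s: 1.55
ee_pos: [0.5592, -0.1625, 0.33]
eef_rot: [-3.141, 0.0, 0.996]
force: [0.5, 0.3, 0.4]
grip_width: 0.0941
grip_force: 0.0
```

Emit:
{"op": "jog_arm", "data": {"motion": [[0,0,0,0,0,-0.146,1],[0,0,0,0,0,-0.146,1],[0,0,0,0,0,-0.146,1],[0,0,0,0,0,-0.146,1],[0,0,0,0,0,0,1]]}}

```text
time_s: 2.05
ee_pos: [0.5591, -0.1626, 0.3301]
eef_rot: [-3.141, -0.0, 1.576]
force: [-0.3, -0.3, 0.0]
grip_width: 0.0941
grip_force: 0.0
```

```bash
python3 - <<'E'
from h import *
shot('wrist','w1');go(.54,.06,.2,0);print(ctrl.camera_model('wrist')['intrinsics'])
E
```

```text
t=2.1 pos=[ 0.5591 -0.1626  0.3301] ydir=-0.0 tilt=[ 0. -0. -1.] F=[-0.1  0.5 -0.9] w=0.0939 d_tool=[ 0.2226 -0.0191  0.1302] rz=-0.000rad q6=-0.35
[[358.74448877   0.         320.0918728 ]
 [  0.         358.74448877 198.16199595]
 [  0.           0.           1.        ]]
```

View pics/w1.png

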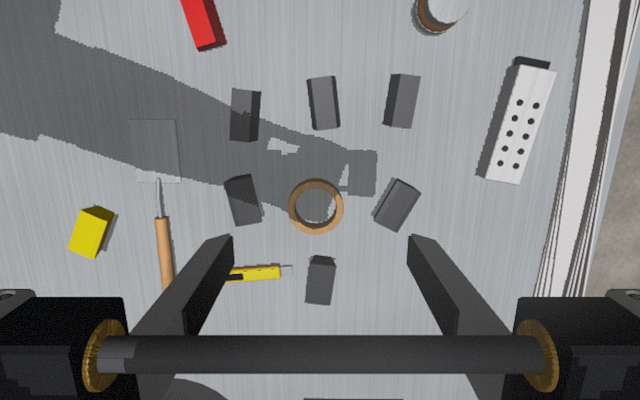

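Wrist view: the weights at (246,115),(323,103),(402,100),(242,200),(397,205),(320,280), tape at (316,207), knife at (255,273), jar at (440,10).

Emit:
{"op": "jog_arm", "data": {"motion": [[0.047,0,0,0,0,0,1],[0.047,0,0,0,0,0,1],[0.047,0,0,0,0,0,1],[0.047,0,0,0,0,0,1],[0.047,0,0,0,0,0,1]]}}

```text
time_s: 2.6
ee_pos: [0.5581, 0.0742, 0.3303]
eef_rot: [3.142, -0.0, 1.569]
force: [0.2, -0.4, 0.2]
grip_width: 0.094
grip_force: 0.0
```

Emit:
{"op": "jog_arm", "data": {"motion": [[0.045,0,0,0,0,0,1],[0,0,0,0,0,0,1]]}}

```text
time_s: 2.8
ee_pos: [0.5577, 0.1218, 0.33]
eef_rot: [-3.141, -0.001, 1.574]
force: [-0.1, -0.5, 0.1]
grip_width: 0.094
grip_force: 0.0
```

```bash
python3 - <<'E'
from h import *
shot('wrist','w2');go(.54,.06,.2,0)
E
```

```text
t=2.9 pos=[0.558  0.1195 0.33  ] ydir=0.1 tilt=[ 0.    -0.001 -1.   ] F=[ 1.1  0.3 -0.1] w=0.0941 d_tool=[-0.0595 -0.018   0.13  ] rz=0.002rad q6=0.14
```

View pics/w2.png

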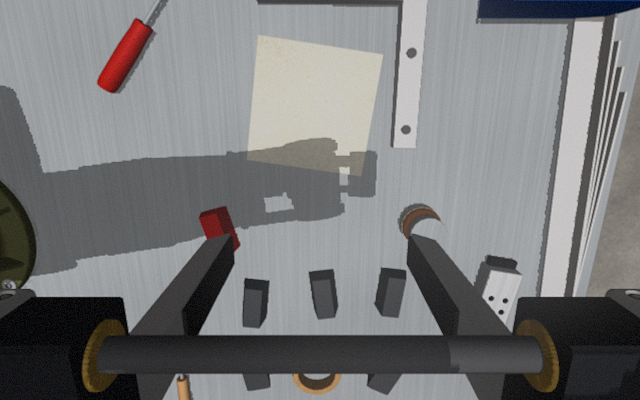

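Panel top corners at (258,35),(383,54),(361,177),(247,160); fence bar end at (392..417,148); bar 2 just at the top edge.

```bash
python3 - <<'E'
from h import *
m,_=load('w2');s,_=load('side0')
W=[(258,35),(383,54),(361,177),(247,160)];S=[(312.3,292.1),(248.3,281.1),(268.3,236),(325,243.3)]
c=[]
for a,b in zip(W,S): p,e=tri(m,a,s,b);q=onz(m,*a,.02);c.append(q[:2]);print(p.round(4),round(e,4),q.round(4))
c=np.array(c);print('ctr',c.mean(0),[np.degrees(np.arctan2(*(c[(i+1)%4]-c[i])[::-1])).round(1) for i in range(4)])
for a,z in(((392,148),.025),((401,10),.025)):print(onz(m,*a,z).round(4))
go(.555,.06,.2,0)
E
```

```text
[0.478  0.2758 0.0158] 0.0039 [0.4806 0.2756 0.02  ]
[0.6355 0.2534 0.0188] 0.0073 [0.639  0.2539 0.02  ]
[0.6146 0.0914 0.0131] 0.0055 [0.6165 0.0934 0.02  ]
[0.4561 0.1158 0.0171] 0.0036 [0.4584 0.1168 0.02  ]
ctr [0.54863993 0.18494271] [np.float64(-7.8), np.float64(-98.0), np.float64(171.6), np.float64(82.1)]
[0.6565 0.1348 0.025 ]
[0.6576 0.3037 0.025 ]
t=2.9 pos=[0.558  0.1195 0.33  ] ydir=0.1 tilt=[ 0.    -0.001 -1.   ] F=[ 1.1  0.3 -0.1] w=0.0941 d_tool=[-0.0595 -0.003   0.13  ] rz=0.002rad q6=0.14
```

Emit:
{"op": "jog_arm", "data": {"motion": [[-0.012,0,0.046,0,0,0,1],[-0.012,0,0.046,0,0,0,1],[-0.012,0,0.046,0,0,0,1],[-0.012,0,0.046,0,0,0,1],[-0.012,0,0.046,0,0,0,1]]}}

```text
time_s: 3.35
ee_pos: [0.5582, 0.0556, 0.0988]
eef_rot: [3.141, 0.0, 1.569]
force: [0.9, -0.3, 0.1]
grip_width: 0.0941
grip_force: 0.0
```

Emit:
{"op": "jog_arm", "data": {"motion": [[0,0,0.046,0,0,0,1],[0,0,0.03,0,0,0,1],[0,0,0.014,0,0,0,1],[0,0,0,0,0,0,1]]}}

```text
time_s: 3.75
ee_pos: [0.5579, 0.0566, 0.0092]
eef_rot: [-3.139, 0.0, 1.571]
force: [-0.1, 0.1, 0.4]
grip_width: 0.0935
grip_force: 0.0
```

Emit:
{"op": "jog_arm", "data": {"motion": [[0.01,0,0,0,0,0,1],[0.01,0,0,0,0,0,1],[0.01,0,0,0,0,0,1],[0.01,0,0,0,0,0,1],[0.01,0,0,0,0,0,1]]}}

```text
time_s: 4.25
ee_pos: [0.5595, 0.1081, 0.0116]
eef_rot: [3.138, 0.0, 1.574]
force: [2.5, -4.9, 2.4]
grip_width: 0.0943
grip_force: 2.4
```

Emit:
{"op": "jog_arm", "data": {"motion": [[0.008,0,0,0,0,0,1],[0.005,0,0,0,0,0,1],[0.004,0,0,0,0,0,1],[0,0,0,0,0,0,1]]}}

```text
time_s: 4.65
ee_pos: [0.5585, 0.125, 0.011]
eef_rot: [3.141, 0.0, 1.575]
force: [0.5, -0.7, 0.6]
grip_width: 0.0941
grip_force: 0.6
```

Emit:
{"op": "jog_arm", "data": {"motion": [[0.005,0,0,0,0,0,1],[0.005,0,0,0,0,0,1],[0.005,0,0,0,0,0,1],[0.003,0,0,0,0,0,1],[0.002,0,0,0,0,0,1]]}}

```text
time_s: 5.15
ee_pos: [0.5584, 0.1444, 0.0109]
eef_rot: [3.141, 0.001, 1.574]
force: [0.8, -7.5, 6.1]
grip_width: 0.0941
grip_force: 3.7
```

Emit:
{"op": "jog_arm", "data": {"motion": [[0.002,0,0,0,0,0,1],[0.002,0,0,0,0,0,1]]}}

```text
time_s: 5.35
ee_pos: [0.5583, 0.1465, 0.0109]
eef_rot: [-3.141, 0.004, 1.575]
force: [-1.8, -30.9, 11.1]
grip_width: 0.0937
grip_force: 15.7
```

Emit:
{"op": "jog_arm", "data": {"motion": [[-0.02,0,0,0,0,0,1],[0,0,-0.04,0,0,0,1],[0.02,-0.02,-0.03,0,0,0,1],[0.04,-0.04,0,0,0,0,1],[0.04,-0.04,0,0,0,0,1]]}}

```text
time_s: 5.85
ee_pos: [0.4662, 0.2199, 0.0812]
eef_rot: [3.14, -0.001, 1.572]
force: [-0.7, 0.6, -0.3]
grip_width: 0.0939
grip_force: 0.0
```

Emit:
{"op": "jog_arm", "data": {"motion": [[0.012,-0.028,0,0,0,0,1],[0,0,0,0,0,-0.143,1],[0,0,0,0,0,-0.143,1],[0,0,0,0,0,-0.143,1],[0,0,0,0,0,-0.143,1]]}}

```text
time_s: 6.35
ee_pos: [0.4388, 0.2313, 0.0804]
eef_rot: [-3.141, -0.0, 2.152]
force: [0.2, -0.4, -0.1]
grip_width: 0.0939
grip_force: 0.0
```

Emit:
{"op": "jog_arm", "data": {"motion": [[0,0,0,0,0,-0.143,1],[0,0,0,0,0,-0.143,1],[0,0,0,0,0,-0.143,1],[0,0,0,0,0,-0.143,1]]}}

```text
time_s: 6.75
ee_pos: [0.4389, 0.2312, 0.0804]
eef_rot: [3.142, -0.001, 2.724]
force: [0.4, -0.9, 0.7]
grip_width: 0.0941
grip_force: 0.0
```

Emit:
{"op": "jog_arm", "data": {"motion": [[0,0,0,0,0,-0.143,1],[0,0,0,0,0,-0.143,1],[0,0,0,0,0,-0.143,1],[0,0,0,0,0,0,1]]}}

```text
time_s: 7.15
ee_pos: [0.4389, 0.2311, 0.0804]
eef_rot: [3.141, -0.0, -3.134]
force: [0.6, 0.9, 0.4]
grip_width: 0.0937
grip_force: 0.0
```

```bash
python3 - <<'E'
from h import *
go(.43,.235,.01,90);m,im=shot('scene','s1')
x=im[130:220,310:460];cv2.imwrite('pics/s1c.png',cv2.resize(x[...,::-1],(750,450)))
E
```

```text
t=7.2 pos=[0.4389 0.2311 0.0804] ydir=90.5 tilt=[ 0.  0. -1.] F=[0.6 0.9 0.4] w=0.0937 d_tool=[0.0089 0.0039 0.0704] rz=0.008rad q6=-1.17
```

View pics/s1c.png

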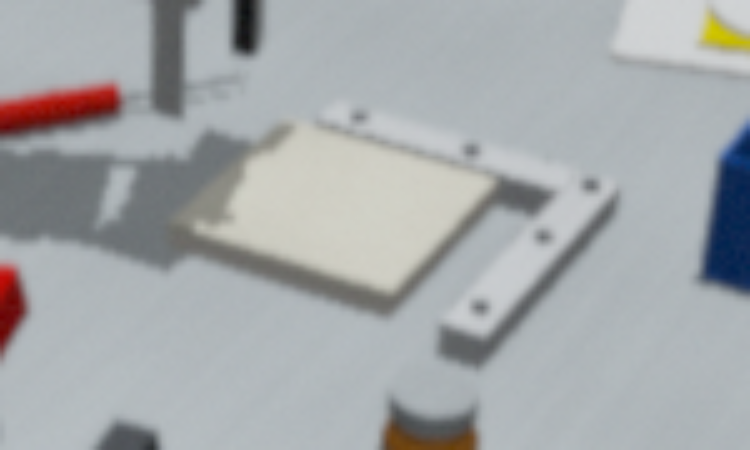

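Panel is parallel to and touching the y bar (crop edge (300,120)-(500,185)); there is a gap of about 25 mm to the x bar.

Emit:
{"op": "jog_arm", "data": {"motion": [[0,0.004,0.035,0,0,0.008,1],[0,0,0.025,0,0,0,1],[0,0,0.01,0,0,0,1],[0,0,0,0,0,0,1]]}}

```text
time_s: 7.6
ee_pos: [0.4386, 0.2346, 0.0095]
eef_rot: [-3.141, -0.002, 3.136]
force: [-0.2, 0.8, 0.1]
grip_width: 0.0942
grip_force: 0.0
```

Emit:
{"op": "jog_arm", "data": {"motion": [[-0.01,0,0,0,0,0,1],[-0.01,0,0,0,0,0,1],[-0.01,0,0,0,0,0,1],[-0.008,0,0,0,0,0,1],[-0.004,0,0,0,0,0,1]]}}

```text
time_s: 8.1
ee_pos: [0.4824, 0.2346, 0.0112]
eef_rot: [3.141, 0.0, 3.138]
force: [-8.8, 0.1, 7.2]
grip_width: 0.0943
grip_force: 4.3
```

Emit:
{"op": "jog_arm", "data": {"motion": [[-0.003,0,0,0,0,0,1],[-0.002,0,0,0,0,0,1]]}}

```text
time_s: 8.3
ee_pos: [0.4868, 0.2346, 0.0112]
eef_rot: [3.141, -0.0, 3.138]
force: [-9.9, 0.8, 8.1]
grip_width: 0.094
grip_force: 5.4
```

Emit:
{"op": "jog_arm", "data": {"motion": [[-0.002,0,0,0,0,0,1],[-0.001,0,0,0,0,0,1]]}}

```text
time_s: 8.5
ee_pos: [0.4871, 0.2346, 0.0111]
eef_rot: [-3.141, -0.007, 3.138]
force: [-30.8, 0.9, 22.0]
grip_width: 0.0943
grip_force: 15.8
```

Emit:
{"op": "jog_arm", "data": {"motion": [[-0.001,0,0,0,0,0,1],[-0.001,0,0,0,0,0,1]]}}

```text
time_s: 8.7
ee_pos: [0.4873, 0.2346, 0.011]
eef_rot: [-3.14, -0.011, 3.138]
force: [-45.5, -0.3, 34.9]
grip_width: 0.0943
grip_force: 23.1
```

Emit:
{"op": "jog_arm", "data": {"motion": [[0.02,0,0,0,0,0,1],[0,0,-0.05,0,0,0,1],[0,0,-0.05,0,0,0,1],[0,0,-0.05,0,0,0,1],[0,0,-0.05,0,0,0,1]]}}

```text
time_s: 9.2
ee_pos: [0.4718, 0.2344, 0.2137]
eef_rot: [3.141, 0.002, 3.138]
force: [0.8, -0.1, -0.9]
grip_width: 0.0938
grip_force: 0.0
```

Emit:
{"op": "jog_arm", "data": {"motion": [[0,-0.03,-0.05,0,0,0,1],[-0.01,-0.045,-0.05,0,0,0,1],[-0.015,-0.045,-0.02,0,0,0,1],[-0.015,-0.045,0,0,0,0,1],[-0.015,-0.045,0,0,0,0,1]]}}

```text
time_s: 9.7
ee_pos: [0.5236, 0.0398, 0.3114]
eef_rot: [-3.141, 0.004, 3.138]
force: [0.3, 1.6, -0.5]
grip_width: 0.094
grip_force: 0.0
```

Emit:
{"op": "jog_arm", "data": {"motion": [[0,-0.045,0,0,0,0,1],[0,-0.045,0,0,0,0,1],[0,-0.045,0,0,0,0,1],[0,-0.045,0,0,0,0,1],[0,-0.045,0,0,0,0,1]]}}

```text
time_s: 10.2
ee_pos: [0.522, -0.1856, 0.3107]
eef_rot: [-3.141, 0.002, 3.138]
force: [0.2, 0.7, -0.1]
grip_width: 0.0939
grip_force: 0.0
```

Emit:
{"op": "jog_arm", "data": {"motion": [[0,-0.02,0,0,0,0,1],[0,0,0,0,0,0,1]]}}

```text
time_s: 10.4
ee_pos: [0.5219, -0.206, 0.3099]
eef_rot: [-3.141, 0.001, 3.135]
force: [-0.0, 0.8, 0.5]
grip_width: 0.0937
grip_force: 0.0
```

```bash
python3 - <<'E'
from h import *
shot('wrist','w3');go(.53,-.2,.33,90)
E
```

```text
t=10.4 pos=[ 0.522  -0.2044  0.31  ] ydir=89.7 tilt=[-0.001 -0.001 -1.   ] F=[0.4 0.8 0. ] w=0.0938 d_tool=[-0.008   0.0044 -0.02  ] rz=-0.005rad q6=-2.00
```

View pics/w3.png

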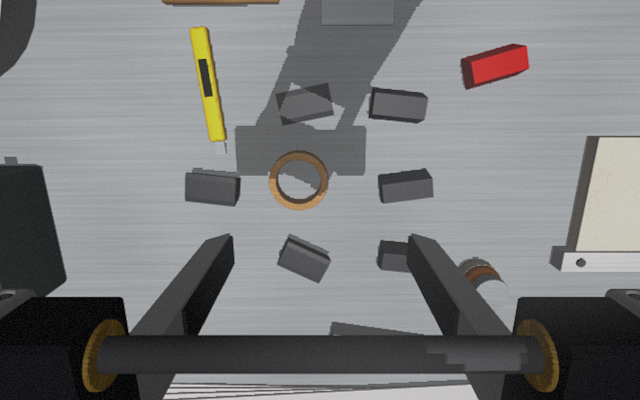

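w3: the weights at (305,103),(398,105),(405,186),(212,188),(304,259),(395,256), the last partly behind a finger. The panel is home at right (583..640,137..250).

```bash
python3 - <<'E'
from w import *
for n,roi in(('w1',(215,60,430,312)),('w3',(175,70,440,290))):
    m,im=load(n)
    g=cv2.cvtColor(im,cv2.COLOR_BGR2GRAY)
    for c in masks(im,0,88,250,roi):
        P=np.array([onz(m,*p[0],.016)[:2] for p in c]);r=rect(P)
        M=cv2.moments(c);print(n,round(M['m10']/M['m00']),round(M['m01']/M['m00']),r[0].round(4),np.round(r[1]),round(r[2],1))
a=load('w1')[1][60:312,215:430];b=load('w3')[1][70:290,175:440]
f=lambda x:cv2.convertScaleAbs(cv2.resize(x,None,fx=1.65,fy=2.2,interpolation=cv2.INTER_CUBIC),alpha=1.5)
a,b=f(a),f(b);h=max(len(a),len(b));pad=lambda x:cv2.copyMakeBorder(x,0,h-len(x),0,0,0);o=np.hstack([pad(a),pad(b)])[:600,:800];print(o.shape);cv2.imwrite('pics/c3.png',o)
E
```

```text
w1 320 280 [ 0.5618 -0.3535] [81. 39.] 83.0
w1 420 262 [ 0.7108 -0.3391] [125.  33.] -84.9
w1 224 261 [ 0.4228 -0.3342] [110.  41.] 85.7
w1 242 199 [ 0.4497 -0.2264] [72. 43.] -78.3
w1 246 122 [ 0.4584 -0.1094] [68. 40.] 84.0
w1 391 99 [ 0.6544 -0.0865] [66. 13.] 83.5
w3 302 261 [ 0.6716 -0.2312] [71. 46.] 63.0
w3 413 259 [ 0.6785 -0.0794] [91. 90.] 4.9
w3 208 266 [ 0.6846 -0.3673] [123.  62.] -40.7
w3 212 188 [ 0.565  -0.3528] [73. 41.] 83.3
w3 401 178 [ 0.5523 -0.0975] [74. 38.] -61.6
w3 392 103 [ 0.456  -0.1074] [71. 38.] 83.4
w3 306 93 [ 0.4442 -0.2272] [69. 23.] -80.9
(554, 792, 3)
```

View pics/c3.png

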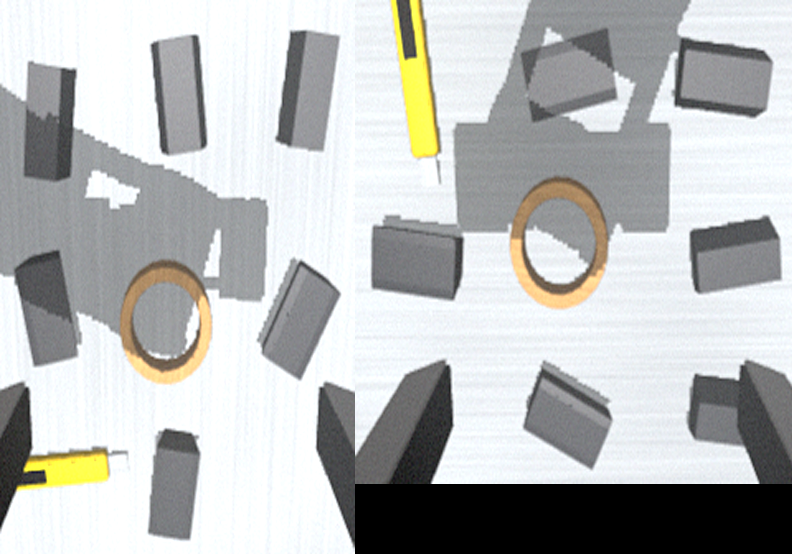

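Crop: A(.457,-.108), B(.565,-.095) and C(.66,-.09) show both sloping sides, so they lie broad face down. D(.447,-.228), E(.672,-.231) and F(.563,-.353) show only tops, so broad face up.

```bash
python3 - <<'E'
from w import *
m,_=load('w1');s,_=load('w3')
T={'B':([(312,77.3),(333.2,76.4),(338,126.8),(315,129.5)],[(431.4,182.3),(432.6,195),(382.3,202.7),(379.8,189.5)]),
'F':([(309,264.5),(335,264.5),(330.2,304.5),(305.3,303.2)],[(238.6,179.1),(235.6,205.5),(185.3,199.5),(185.9,172.7)])}
for k,(a,b) in T.items():
    p=np.array([tri(m,x,s,y)[0] for x,y in zip(a,b)]);print(k,p.mean(0).round(4),rect(p[:,:2])[1:],p[:,2].round(3))
p=np.array([onz(m,*q,.032)[:2] for q in [(396.8,74.5),(419.8,76.8),(410.8,128.2),(392,126.8)]]);print('C',p.mean(0),rect(p)[1:])
# panel corner edges from w3
for q,z in(((583,250),.02),((583,137),.02),((553,247),.025)):print(onz(s,*q,z).round(4))
go(.457,-.108,.1,84)
E
```

```text
B [ 0.5667 -0.0915  0.0329] ((66.92645263671875, 27.911052703857422), -81.93920803070068) [0.039 0.025 0.023 0.045]
F [ 0.561  -0.3489  0.0375] ((74.66692352294922, 39.129459381103516), 84.64334869384766) [0.05  0.034 0.029 0.037]
C [ 0.66926823 -0.0893536 ] ((64.91216278076172, 29.371932983398438), 84.96246337890625)
[0.6567 0.1667 0.02  ]
[0.4973 0.1356 0.02  ]
[0.6496 0.1199 0.025 ]
t=10.4 pos=[ 0.522  -0.2044  0.31  ] ydir=89.7 tilt=[-0.001 -0.001 -1.   ] F=[0.4 0.8 0. ] w=0.0938 d_tool=[0.0658 0.0961 0.2098] rz=0.099rad q6=-2.00
```

Emit:
{"op": "jog_arm", "data": {"motion": [[0.022,0.032,0.03,0,0,0,1],[0.022,0.032,0.03,0,0,0,1],[0.022,0.032,0.03,0,0,0,1],[0,0,0.045,0,0,0.1,1],[0,0,0.045,0,0,0,1]]}}

```text
time_s: 10.95
ee_pos: [0.4566, -0.1053, 0.1295]
eef_rot: [-3.141, 0.004, 3.038]
force: [0.6, -0.2, -0.7]
grip_width: 0.0942
grip_force: 0.0
```

Emit:
{"op": "jog_arm", "data": {"motion": [[0,0,0.03,0,0,0,1],[0,0,0,0,0,0,1]]}}

```text
time_s: 11.15
ee_pos: [0.4548, -0.1055, 0.097]
eef_rot: [3.141, -0.005, 3.04]
force: [-0.4, 0.5, 0.8]
grip_width: 0.0939
grip_force: 0.0
```

```bash
python3 - <<'E'
from h import *
go(.457,-.108,.006,84);m,im=shot('wrist','w4');cv2.imwrite('pics/w4c.png',im[150:400,120:520,::-1])
E
```

```text
t=11.2 pos=[ 0.4548 -0.1055  0.097 ] ydir=84.2 tilt=[ 0.005  0.001 -1.   ] F=[-0.4  0.5  0.8] w=0.0939 d_tool=[-0.0028 -0.0023  0.0909] rz=0.003rad q6=-1.78
```

View pics/w4c.png

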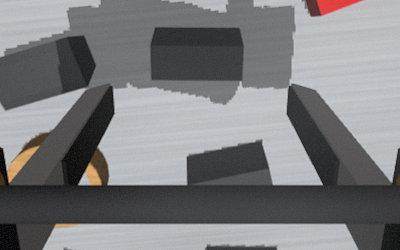

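The weight lies centred between the fingers: top face crop (152,45)-(243,80), image (272,195)-(363,230).

```bash
python3 - <<'E'
from w import *
m,im=load('w4')
p=np.array([onz(m,*q,.032)[:2] for q in [(272,195),(362,195),(363,230),(272,230)]]);print('A',p.mean(0),rect(p)[1:])
go(*p.mean(0),.006,84)
E
```

```text
A [ 0.45664607 -0.10695812] ((66.3540267944336, 26.444923400878906), 84.19034576416016)
t=11.2 pos=[ 0.4561 -0.1061  0.0994] ydir=84.2 tilt=[ 0.002  0.    -1.   ] F=[ 0.4 -0.   1.8] w=0.0940 d_tool=[-0.0008 -0.0009  0.0934] rz=0.003rad q6=-1.78
```

Emit:
{"op": "jog_arm", "data": {"motion": [[-0.001,-0.001,0.04,0,0,0,1],[0,0,0.035,0,0,0,1],[0,0,0.017,0,0,0,1],[0,0,0,0,0,0,-1],[0,0,0,0,0,0,-1]], "squeeze": 45}}

```text
time_s: 11.7
ee_pos: [0.4585, -0.1082, 0.0094]
eef_rot: [-3.141, 0.003, 3.039]
force: [0.9, 0.6, 0.6]
grip_width: 0.0815
grip_force: 0.0
```

Emit:
{"op": "jog_arm", "data": {"motion": [[0,0,0,0,0,0,-1],[0,0,0,0,0,0,-1],[0,0,0,0,0,0,-1]]}}

```text
time_s: 12.0
ee_pos: [0.4581, -0.1082, 0.0089]
eef_rot: [-3.141, 0.003, 3.039]
force: [-1.6, 1.0, 10.2]
grip_width: 0.0657
grip_force: 45.0
```

```bash
python3 - <<'E'
from h import *
go(.556,.2345,.12,90)
E
```

```text
t=12.0 pos=[ 0.4581 -0.1082  0.0089] ydir=84.1 tilt=[-0.003 -0.001 -1.   ] F=[-1.6  1.  10.2] w=0.0657 d_tool=[-0.0626  0.3509 -0.1111] rz=-0.103rad q6=-1.78
```

Emit:
{"op": "jog_arm", "data": {"motion": [[0,0,-0.03,0,0,0,-1],[-0.006,0.03,-0.035,0,0,0,-1],[-0.008,0.043,-0.02,0,0,0,-1],[-0.008,0.045,0,0,0,0,-1],[-0.008,0.045,0,0,0,0,-1]]}}

```text
time_s: 12.5
ee_pos: [0.5039, 0.0527, 0.0935]
eef_rot: [3.141, 0.001, 3.038]
force: [1.1, -1.1, -6.3]
grip_width: 0.0658
grip_force: 45.0
```

Emit:
{"op": "jog_arm", "data": {"motion": [[-0.008,0.045,0,0,0,0,-1],[-0.008,0.045,0,0,0,0,-1],[-0.008,0.045,0,0,0,0,-1],[-0.008,0.04,0,0,0,0,-1],[0,0,0,0,0,-0.103,-1]]}}

```text
time_s: 13.0
ee_pos: [0.5535, 0.2261, 0.0922]
eef_rot: [3.141, 0.0, -3.138]
force: [-0.3, -0.3, -6.3]
grip_width: 0.0655
grip_force: 45.0
```

Emit:
{"op": "jog_arm", "data": {"motion": [[0,0,0,0,0,0,-1]]}}

```text
time_s: 13.1
ee_pos: [0.5529, 0.2226, 0.0919]
eef_rot: [-3.141, -0.001, -3.138]
force: [-1.5, 0.2, -5.9]
grip_width: 0.0658
grip_force: 45.0
```

```bash
python3 - <<'E'
from h import *
go(.556,.2345,.029,90);m,im=shot('wrist','w5');cv2.imwrite('pics/w5.png',im[...,::-1])
E
```

```text
t=13.1 pos=[0.5529 0.2226 0.0919] ydir=90.2 tilt=[ 0.001 -0.001 -1.   ] F=[-1.5  0.2 -5.9] w=0.0658 d_tool=[-0.0032  0.0119  0.0629] rz=0.004rad q6=-1.25
```

View pics/w5.png

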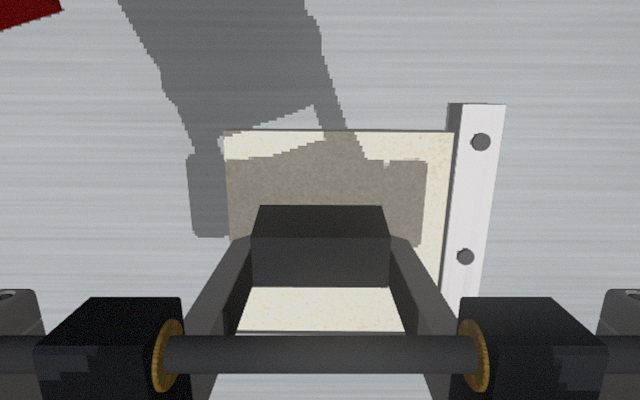

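Wrist view: panel top corners at about (223,130) and (455,130), bar on the right, far edge at row ~331; the weight is held squarely.

```bash
python3 - <<'E'
from h import *
m,_=load('w5')
for q,z in(((223,131),.02),((455,130),.02),((320,331),.02),((238,331),.02),((447,104),.025)):print(onz(m,*q,z).round(4))
E
```

```text
[0.498  0.1555 0.02  ]
[0.4967 0.3164 0.02  ]
[0.6591 0.2235 0.02  ]
[0.6594 0.1565 0.02  ]
[0.4792 0.3074 0.025 ]
```

Emit:
{"op": "jog_arm", "data": {"motion": [[-0.004,0.0125,0.02,0,0,0,-1],[0,0,0.02,0,0,0,-1],[0,0,0.015,0,0,0,-1],[0,0,0.005,0,0,0,-1],[0,0,0,0,0,0,-1]]}}

```text
time_s: 13.65
ee_pos: [0.5573, 0.2338, 0.0321]
eef_rot: [-3.141, -0.001, 3.14]
force: [-0.4, -0.6, -6.0]
grip_width: 0.0653
grip_force: 45.0
```

Emit:
{"op": "jog_arm", "data": {"motion": [[0,0,0.002,0,0,0,-1],[0,0,0,0,0,0,-1]]}}

```text
time_s: 13.85
ee_pos: [0.5578, 0.2343, 0.0311]
eef_rot: [3.141, 0.001, 3.141]
force: [-0.2, -0.1, -6.3]
grip_width: 0.0661
grip_force: 45.0
```

Emit:
{"op": "jog_arm", "data": {"motion": [[0,0,0.0015,0,0,0,-1],[0,0,0.001,0,0,0,-1]]}}

```text
time_s: 14.05
ee_pos: [0.5578, 0.2345, 0.029]
eef_rot: [3.141, 0.001, -3.141]
force: [-6.5, -2.3, 11.7]
grip_width: 0.0658
grip_force: 45.0
```

Emit:
{"op": "jog_arm", "data": {"motion": [[0,0,0,0,0,0,1],[0,0,0,0,0,0,1],[0,0,0,0,0,0,1],[0,0,0,0,0,0,1]]}}

```text
time_s: 14.45
ee_pos: [0.5575, 0.2344, 0.028]
eef_rot: [3.141, 0.0, -3.141]
force: [-0.6, 0.0, 0.4]
grip_width: 0.0923
grip_force: 0.0
```

Emit:
{"op": "jog_arm", "data": {"motion": [[0,0,-0.03,0,0,0,1],[0,0,-0.04,0,0,0,1],[0,0,-0.045,0,0,0,1],[0,-0.02,-0.045,0,0,0,1],[0,-0.045,0,0,0,0,1]]}}

```text
time_s: 14.95
ee_pos: [0.5593, 0.1711, 0.1943]
eef_rot: [3.139, 0.01, -3.138]
force: [1.5, -0.1, -0.2]
grip_width: 0.0942
grip_force: 0.0
```

```bash
python3 - <<'E'
from h import *
go(.447,-.228,.1,101)
E
```

```text
t=14.9 pos=[0.5593 0.1711 0.1943] ydir=90.2 tilt=[-0.01   0.003 -1.   ] F=[ 1.5 -0.1 -0.2] w=0.0942 d_tool=[ 0.1146 -0.3989  0.0921] rz=-0.188rad q6=-1.34
```

Emit:
{"op": "jog_arm", "data": {"motion": [[0.0115,-0.04,0,0,0,0,1],[0.0115,-0.04,0,0,0,0,1],[0.0115,-0.04,0,0,0,0,1],[0.0115,-0.04,0,0,0,0,1],[0.0115,-0.04,0,0,0,0,1]]}}

```text
time_s: 15.45
ee_pos: [0.4993, -0.0321, 0.1881]
eef_rot: [-3.142, 0.001, -3.141]
force: [1.6, -0.2, 0.4]
grip_width: 0.0939
grip_force: 0.0
```

Emit:
{"op": "jog_arm", "data": {"motion": [[0.0115,-0.04,0,0,0,0,1],[0.0115,-0.04,0,0,0,0,1],[0.0115,-0.04,0,0,0,0,1],[0.0115,-0.04,0.02,0,0,0,1],[0.0115,-0.04,0.02,0,0,0,1]]}}

```text
time_s: 15.95
ee_pos: [0.4421, -0.2324, 0.148]
eef_rot: [-3.141, 0.002, -3.141]
force: [0.8, -0.0, -0.2]
grip_width: 0.0937
grip_force: 0.0
```

Emit:
{"op": "jog_arm", "data": {"motion": [[0,0,0.03,0,0,-0.1,1],[0,0,0.025,0,0,-0.09,1],[0,0,0,0,0,0,1],[0,0,0,0,0,0,1]]}}

```text
time_s: 16.35
ee_pos: [0.4428, -0.2307, 0.0936]
eef_rot: [-3.142, 0.0, -2.954]
force: [1.5, -0.3, 1.1]
grip_width: 0.0939
grip_force: 0.0
```

```bash
cat >> w.py <<'E'
def look(name,z,thr=88):
    m,im=shot('wrist',name);o=ctrl.get_obs()
    b=im[...,::-1];k=((b.max(2)<thr)).astype(np.uint8);k[:,:225]=0;k[:,415:]=0;k[320:]=0;k[:100]=0
    k=cv2.morphologyEx(k,cv2.MORPH_OPEN,np.ones((3,3)))
    for c in cv2.findContours(k,cv2.RETR_EXTERNAL,cv2.CHAIN_APPROX_NONE)[0]:
        if cv2.contourArea(c)<1200: continue
        P=np.array([onz(m,*p[0],z)[:2] for p in c]);r=rect(P);M=cv2.moments(c)
        print(name,'px',round(M['m10']/M['m00']),round(M['m01']/M['m00']),cv2.boundingRect(c),r[0].round(4),np.round(r[1]),round(r[2],1))
    return m,im
E
python3 - <<'E'
from w import *
go(.447,-.228,.008,101);m,im=look('w6',.032)
for t in(70,60): print(t);g=None
cv2.imwrite('pics/w6c.png',im[100:330,150:490,::-1])
E
```

```text
t=16.4 pos=[ 0.4428 -0.2307  0.0936] ydir=100.8 tilt=[-0. -0. -1.] F=[ 1.5 -0.3  1.1] w=0.0939 d_tool=[-0.0046  0.0019  0.0856] rz=-0.004rad q6=-2.31
w6 px 325 224 (279, 197, 93, 55) [ 0.4522 -0.2251] [66. 41.] -79.2
70
60
```

View pics/w6c.png

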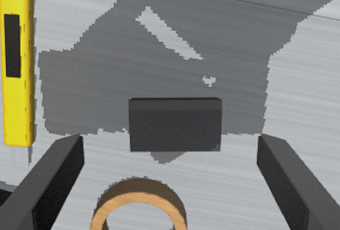

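Emit:
{"op": "jog_arm", "data": {"motion": [[-0.0098,0.0038,0.035,0,0,0,1],[0,0,0.035,0,0,0,1],[0,0,0.0155,0,0,0,1],[0,0,0,0,0,0,-1],[0,0,0,0,0,0,-1]]}}

```text
time_s: 16.9
ee_pos: [0.4524, -0.2254, 0.009]
eef_rot: [-3.14, 0.002, -2.952]
force: [0.0, 0.3, 0.3]
grip_width: 0.082
grip_force: 0.0
```

Emit:
{"op": "jog_arm", "data": {"motion": [[0,0,0,0,0,0,-1],[0,0,0,0,0,0,-1],[0,0,0,0,0,0,-1]]}}

```text
time_s: 17.2
ee_pos: [0.4522, -0.2254, 0.0088]
eef_rot: [-3.14, 0.002, -2.952]
force: [-0.6, 1.0, 7.2]
grip_width: 0.0657
grip_force: 45.0
```

```bash
python3 - <<'E'
from h import *
go(.595,.2345,.1,90);m,im=shot('side','d1')
s=load('side0')[1]
cv2.imwrite('pics/d1c.png',cv2.resize(im[220:340,200:350,::-1],(600,480)))
E
```

```text
t=17.2 pos=[ 0.4522 -0.2254  0.0088] ydir=100.9 tilt=[-0.002 -0.001 -1.   ] F=[-0.6  1.   7.2] w=0.0657 d_tool=[-0.2273  0.4245 -0.0914] rz=0.190rad q6=-2.30
```

View pics/d1c.png

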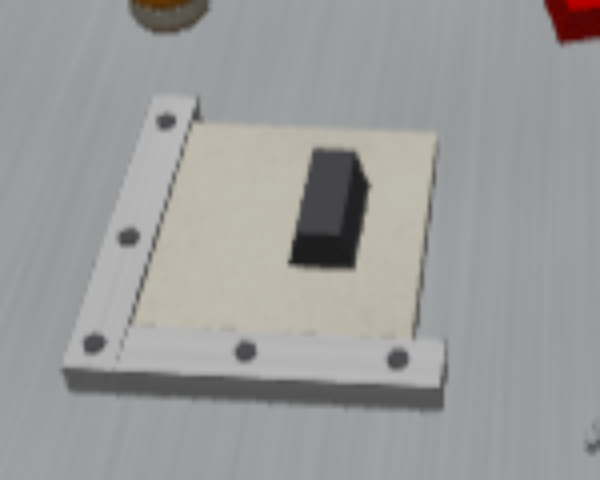

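Panel is snug in the fence, weight A stands narrow face up at crop (330,208).

Emit:
{"op": "jog_arm", "data": {"motion": [[0,0,-0.04,0,0,0,-1],[-0.01,0.02,-0.04,0,0,0,-1],[-0.022,0.041,-0.012,0,0,0,-1],[-0.022,0.041,0,0,0,0,-1],[-0.022,0.041,0,0,0,0,-1]]}}

```text
time_s: 17.75
ee_pos: [0.4993, -0.0687, 0.1004]
eef_rot: [-3.141, 0.001, -2.952]
force: [1.2, 0.4, -4.4]
grip_width: 0.0653
grip_force: 45.0
```

Emit:
{"op": "jog_arm", "data": {"motion": [[-0.022,0.041,0,0,0,0,-1],[-0.022,0.041,0,0,0,0,-1],[-0.022,0.041,0,0,0,0,-1],[-0.022,0.041,0,0,0,0,-1],[-0.022,0.041,0,0,0,0,-1]]}}

```text
time_s: 18.25
ee_pos: [0.5684, 0.1538, 0.0997]
eef_rot: [-3.142, 0.0, -2.952]
force: [0.3, -0.8, -3.7]
grip_width: 0.0659
grip_force: 45.0
```

Emit:
{"op": "jog_arm", "data": {"motion": [[-0.022,0.041,0,0,0,0,-1],[-0.0195,0.035,0,0,0,0,-1],[0,0,0,0,0,0.1,-1],[0,0,0,0,0,0.09,-1],[0,0,0,0,0,0,-1]]}}

```text
time_s: 18.75
ee_pos: [0.5944, 0.2345, 0.0992]
eef_rot: [-3.141, -0.001, 3.141]
force: [-0.4, -0.1, -5.0]
grip_width: 0.0656
grip_force: 45.0
```

```bash
python3 - <<'E'
from h import *
go(.5955,.2345,.032,90)
E
```

```text
t=18.8 pos=[0.5944 0.2345 0.0992] ydir=89.9 tilt=[ 0.001 -0.    -1.   ] F=[-0.4 -0.1 -5. ] w=0.0656 d_tool=[-0.0012  0.      0.0672] rz=-0.001rad q6=-1.25
```

Emit:
{"op": "jog_arm", "data": {"motion": [[0,0,0.03,0,0,0,-1],[0,0,0.022,0,0,0,-1],[0,0,0.01,0,0,0,-1],[0,0,0.005,0,0,0,-1],[0,0,0.0015,0,0,0,-1]]}}

```text
time_s: 19.25
ee_pos: [0.5949, 0.2343, 0.0313]
eef_rot: [3.141, 0.0, -3.141]
force: [-0.4, 0.1, -2.9]
grip_width: 0.0656
grip_force: 45.0
```

Emit:
{"op": "jog_arm", "data": {"motion": [[0,0,0.001,0,0,0,-1],[0,0,0,0,0,0,-1]]}}

```text
time_s: 19.45
ee_pos: [0.5951, 0.2344, 0.0307]
eef_rot: [3.141, 0.001, -3.141]
force: [0.4, -0.2, -4.1]
grip_width: 0.0656
grip_force: 45.0
```

Emit:
{"op": "jog_arm", "data": {"motion": [[0,0,0.0015,0,0,0,-1],[0,0,0.0005,0,0,0,-1]]}}

```text
time_s: 19.65
ee_pos: [0.5951, 0.2344, 0.0288]
eef_rot: [3.141, 0.001, -3.141]
force: [-3.3, -0.7, 7.1]
grip_width: 0.0655
grip_force: 45.0
```

Emit:
{"op": "jog_arm", "data": {"motion": [[0,0,0,0,0,0,1],[0,0,0,0,0,0,1],[0,0,0,0,0,0,1],[0,0,0,0,0,0,1]]}}

```text
time_s: 20.05
ee_pos: [0.5948, 0.2343, 0.028]
eef_rot: [3.142, 0.0, -3.141]
force: [-0.1, 0.0, 0.1]
grip_width: 0.093
grip_force: 0.0
```

Emit:
{"op": "jog_arm", "data": {"motion": [[0,0,-0.03,0,0,0,1],[0,0,-0.04,0,0,0,1],[0,0,-0.045,0,0,0,1],[0,-0.02,-0.045,0,0,0,1],[0.002,-0.045,0,0,0,0,1]]}}

```text
time_s: 20.55
ee_pos: [0.5945, 0.1711, 0.1945]
eef_rot: [3.139, 0.01, -3.138]
force: [1.6, 0.0, 0.3]
grip_width: 0.094
grip_force: 0.0
```

```bash
python3 - <<'E'
from h import *
go(.566,-.093,.1,97)
E
```

```text
t=20.6 pos=[0.5945 0.1711 0.1945] ydir=90.2 tilt=[-0.01   0.003 -1.   ] F=[1.6 0.  0.3] w=0.0940 d_tool=[ 0.0304 -0.2643  0.0935] rz=-0.119rad q6=-1.35
```

Emit:
{"op": "jog_arm", "data": {"motion": [[0.005,-0.044,0,0,0,0,1],[0.005,-0.044,0,0,0,0,1],[0.005,-0.044,0,0,0,0,1],[0.005,-0.044,0.01,0,0,0,1],[0.005,-0.044,0.02,0,0,0,1]]}}

```text
time_s: 21.05
ee_pos: [0.568, -0.0525, 0.159]
eef_rot: [-3.141, 0.003, -3.141]
force: [1.0, -0.8, 0.1]
grip_width: 0.0939
grip_force: 0.0
```

Emit:
{"op": "jog_arm", "data": {"motion": [[0.005,-0.043,0.025,0,0,0,1],[0,0,0.035,0,0,-0.12,1],[0,0,0,0,0,0,1],[0,0,0,0,0,0,1]]}}

```text
time_s: 21.45
ee_pos: [0.563, -0.0933, 0.0986]
eef_rot: [3.141, -0.0, -3.024]
force: [0.7, 0.2, 1.6]
grip_width: 0.0943
grip_force: 0.0
```

```bash
python3 - <<'E'
from w import *
go(.566,-.093,.009,97);m,im=look('w7',.0);look('w7b',.016)
E
```

```text
t=21.4 pos=[ 0.563  -0.0933  0.0986] ydir=96.7 tilt=[ 0.  0. -1.] F=[0.7 0.2 1.6] w=0.0943 d_tool=[-0.0031 -0.0001  0.0896] rz=-0.005rad q6=-1.92
w7 px 310 307 (273, 288, 81, 32) [ 0.6673 -0.0855] [71. 31.] 84.1
w7 px 322 203 (276, 176, 93, 54) [ 0.5679 -0.0908] [75. 45.] -82.2
w7b px 311 306 (274, 286, 80, 34) [ 0.6572 -0.0862] [67. 31.] 84.1
w7b px 322 201 (276, 175, 93, 53) [ 0.5629 -0.0914] [71. 42.] -83.2
```

```bash
cat >> w.py <<'E'
def lat(name,ang,top,thr=88):
    "centre estimates across the weight: from camera-side edge and from far edge; top=face up width, base= face down width"
    m,im=load(name);o=ctrl.get_obs()
    k=(im.max(2)<thr).astype(np.uint8);k[:,:225]=0;k[:,415:]=0;k[270:]=0;k[:120]=0
    k=cv2.morphologyEx(k,cv2.MORPH_OPEN,np.ones((3,3)))
    c=max(cv2.findContours(k,cv2.RETR_EXTERNAL,cv2.CHAIN_APPROX_NONE)[0],key=cv2.contourArea)
    a=np.radians(ang-90);n=np.array([np.cos(a),np.sin(a)]);t=np.array([-n[1],n[0]])
    P={z:np.array([onz(m,*p[0],z)[:2] for p in c]) for z in(0,.032)}
    lo=np.percentile(P[0]@n,3)+.02 if top<.03 else np.percentile(P[.032]@n,3)+.02
    hi=np.percentile(P[.032]@n,97)-top/2
    y=[np.percentile(P[.032]@t,q) for q in(1,99)]
    for e in(lo,hi,(lo+hi)/2):print(np.round(n*e+t*np.mean(y),4),end=' ')
    print('len',np.diff(y),'tool across',np.round(n@o['ee_pos'][:2],4),'w',lo,hi)
E
python3 - <<'E'
from w import *
lat('w7',97.3,.026);lat('w6',100.8,.04);lat('w4',84.2,.026)
E
```

```text
[ 0.5656 -0.0911] [ 0.565  -0.0912] [ 0.5653 -0.0911] len [0.06606025] tool across 0.5473 w 0.549483992004265 0.548834460816067
[ 0.4516 -0.2252] [ 0.4527 -0.225 ] [ 0.4522 -0.2251] len [0.06592184] tool across 0.5363 w 0.4014373587659974 0.40250770416707166
[ 0.4573 -0.1076] [ 0.4566 -0.1076] [ 0.457  -0.1076] len [0.06591257] tool across 0.5703 w 0.46583596628778157 0.4651703996890972
```

Emit:
{"op": "jog_arm", "data": {"motion": [[-0.0026,0.0019,0.038,0,0,0,1],[0,0,0.035,0,0,0,1],[0,0,0.0165,0,0,0,1],[0,0,0,0,0,0,-1],[0,0,0,0,0,0,-1]]}}

```text
time_s: 22.05
ee_pos: [0.5661, -0.0912, 0.0101]
eef_rot: [-3.141, 0.002, -3.021]
force: [0.0, -0.3, 0.3]
grip_width: 0.0812
grip_force: 0.0
```

Emit:
{"op": "jog_arm", "data": {"motion": [[0,0,0,0,0,0,-1],[0,0,0,0,0,0,-1],[0,0,0,0,0,0,-1]]}}

```text
time_s: 22.35
ee_pos: [0.566, -0.0915, 0.01]
eef_rot: [-3.141, 0.002, -3.022]
force: [-0.2, 1.8, 7.0]
grip_width: 0.0656
grip_force: 45.0
```

```bash
python3 - <<'E'
from h import *
go(.5757,.2149,.13,0)
E
```

```text
t=22.4 pos=[ 0.566  -0.0915  0.01  ] ydir=96.9 tilt=[-0.002 -0.001 -1.   ] F=[-0.2  1.8  7. ] w=0.0656 d_tool=[-0.0467  0.3029 -0.1201] rz=-1.451rad q6=-1.92
```

Emit:
{"op": "jog_arm", "data": {"motion": [[0,0,-0.045,0,0,0,-1],[-0.004,0.024,-0.042,0,0,0,-1],[-0.006,0.04,-0.025,0,0,0,-1],[-0.007,0.044,0,0,0,0,-1],[-0.007,0.044,0,0,0,0,-1]]}}

```text
time_s: 22.85
ee_pos: [0.5706, 0.0637, 0.1215]
eef_rot: [-3.141, 0.001, -3.022]
force: [0.5, 0.7, -6.0]
grip_width: 0.0656
grip_force: 45.0
```

Emit:
{"op": "jog_arm", "data": {"motion": [[-0.007,0.045,0,0,0,0,-1],[-0.007,0.045,0,0,0,0,-1],[-0.007,0.045,0,0,0,0,-1],[0,0.015,0,0,0,0,-1],[0,0,0,0,0,0.141,-1]]}}

```text
time_s: 23.35
ee_pos: [0.5727, 0.216, 0.12]
eef_rot: [-3.142, -0.001, 3.123]
force: [-0.3, -1.0, -6.0]
grip_width: 0.0656
grip_force: 45.0
```

Emit:
{"op": "jog_arm", "data": {"motion": [[0,0,0,0,0,0.141,-1],[0,0,0,0,0,0.141,-1],[0,0,0,0,0,0.141,-1],[0,0,0,0,0,0.141,-1],[0,0,0,0,0,0.141,-1]]}}

```text
time_s: 23.85
ee_pos: [0.5733, 0.2133, 0.1202]
eef_rot: [-3.141, -0.0, 2.41]
force: [-0.1, -0.3, -5.6]
grip_width: 0.0655
grip_force: 45.0
```

Emit:
{"op": "jog_arm", "data": {"motion": [[0,0,0,0,0,0.141,-1],[0,0,0,0,0,0.141,-1],[0,0,0,0,0,0.141,-1],[0,0,0,0,0,0.141,-1],[0,0,0,0,0,0.141,-1]]}}

```text
time_s: 24.35
ee_pos: [0.5733, 0.2132, 0.1202]
eef_rot: [-3.141, 0.0, 1.705]
force: [0.1, -0.6, -5.1]
grip_width: 0.0653
grip_force: 45.0
```

Emit:
{"op": "jog_arm", "data": {"motion": [[0,0,0,0,0,0.141,-1],[0,0,0,0,0,0,-1]]}}

```text
time_s: 24.55
ee_pos: [0.5733, 0.2133, 0.1203]
eef_rot: [-3.141, 0.0, 1.567]
force: [-0.5, -0.7, -5.2]
grip_width: 0.0653
grip_force: 45.0
```

```bash
python3 - <<'E'
from h import *
go(.5757,.2143,.065,0);shot('wrist','w8')
E
```

```text
t=24.6 pos=[0.5733 0.2133 0.1203] ydir=-0.2 tilt=[-0.    -0.001 -1.   ] F=[-0.5 -0.7 -5.2] w=0.0653 d_tool=[0.001  0.0024 0.0553] rz=-0.004rad q6=0.30
```

View pics/w8.png

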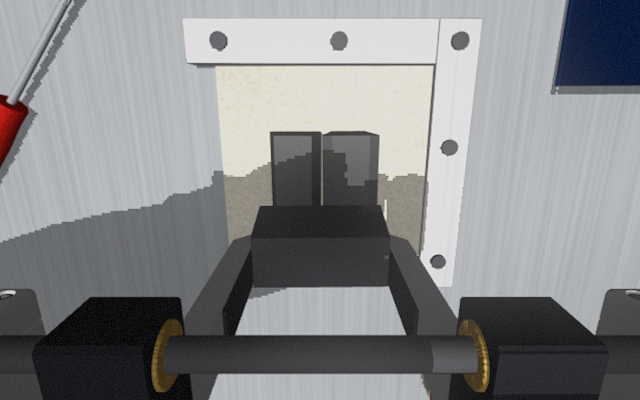

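Layer 1 lies flat and close: weights at columns 270–320 and 323–379, ends in line at row 132, the panel snug (bar edge row 65).

Emit:
{"op": "jog_arm", "data": {"motion": [[0.001,0.0024,0.025,0,0,-0.004,-1],[0,0,0.02,0,0,0,-1],[0,0,0.007,0,0,0,-1],[0,0,0.003,0,0,0,-1],[0,0,0,0,0,0,-1]]}}

```text
time_s: 25.1
ee_pos: [0.5762, 0.2147, 0.0659]
eef_rot: [3.141, -0.0, 1.575]
force: [0.0, 0.1, -5.6]
grip_width: 0.0658
grip_force: 45.0
```

Emit:
{"op": "jog_arm", "data": {"motion": [[0,0,0.002,0,0,0,-1],[0,0,0,0,0,0,-1]]}}

```text
time_s: 25.3
ee_pos: [0.5762, 0.2148, 0.0639]
eef_rot: [3.141, -0.0, 1.574]
force: [-0.4, -0.5, -5.1]
grip_width: 0.0656
grip_force: 45.0
```

Emit:
{"op": "jog_arm", "data": {"motion": [[0,0,0.001,0,0,0,-1],[0,0,0,0,0,0,-1]]}}

```text
time_s: 25.5
ee_pos: [0.576, 0.2147, 0.0625]
eef_rot: [3.141, -0.0, 1.574]
force: [-0.3, -0.0, -4.9]
grip_width: 0.0659
grip_force: 45.0
```

Emit:
{"op": "jog_arm", "data": {"motion": [[0,0,0.0013,0,0,0,-1],[0,0,0,0,0,0,-1]]}}

```text
time_s: 25.7
ee_pos: [0.5761, 0.2148, 0.0619]
eef_rot: [3.141, -0.0, 1.574]
force: [-3.6, -2.5, 3.8]
grip_width: 0.0652
grip_force: 45.0
```

Emit:
{"op": "jog_arm", "data": {"motion": [[0,0,0,0,0,0,1],[0,0,0,0,0,0,1],[0,0,0,0,0,0,1],[0,0,0,0,0,0,1]]}}

```text
time_s: 26.1
ee_pos: [0.5761, 0.2147, 0.0611]
eef_rot: [3.141, -0.0, 1.574]
force: [-0.7, -0.4, 0.4]
grip_width: 0.0925
grip_force: 0.0
```

Emit:
{"op": "jog_arm", "data": {"motion": [[0,0,-0.03,0,0,0,1],[0,0,-0.04,0,0,0,1],[0,0,-0.045,0,0,0,1],[-0.04,0,-0.02,0,0,0,1],[-0.045,0,0,0,0,0,1]]}}

```text
time_s: 26.6
ee_pos: [0.5772, 0.1298, 0.1997]
eef_rot: [3.136, -0.001, 1.576]
force: [0.7, -0.4, -0.4]
grip_width: 0.0943
grip_force: 0.0
```

Emit:
{"op": "jog_arm", "data": {"motion": [[-0.048,0,0,0,0,0,1],[-0.048,0,0,0,0,0,1],[-0.048,0,0,0,0,0,1],[-0.048,0,0,0,0,0,1],[-0.048,0,0,0,0,0,1]]}}

```text
time_s: 27.1
ee_pos: [0.5767, -0.1122, 0.1963]
eef_rot: [3.141, 0.0, 1.574]
force: [0.8, 0.8, 0.3]
grip_width: 0.0942
grip_force: 0.0
```

Emit:
{"op": "jog_arm", "data": {"motion": [[-0.048,0,0,0,0,0,1],[-0.048,0,0,0,0,0,1],[-0.048,0,0,0,0,0,1],[-0.048,0,0,0,0,0,1],[-0.048,0,0,0,0,0,1]]}}

```text
time_s: 27.6
ee_pos: [0.5773, -0.3523, 0.1961]
eef_rot: [3.141, 0.0, 1.574]
force: [0.4, 1.2, 0.9]
grip_width: 0.0943
grip_force: 0.0
```

```bash
python3 - <<'E'
from h import *
go(.562,-.3515,.1,83)
E
```

```text
t=27.6 pos=[ 0.5773 -0.3523  0.1961] ydir=0.2 tilt=[-0.  0. -1.] F=[0.4 1.2 0.9] w=0.0943 d_tool=[ 0.0009 -0.0154  0.0961] rz=-1.446rad q6=-0.61
```

Emit:
{"op": "jog_arm", "data": {"motion": [[0.001,-0.0155,0,0,0,0,1],[0,0,0,0,0,-0.1446,1],[0,0,0,0,0,-0.1446,1],[0,0,0,0,0,-0.1446,1],[0,0,0,0,0,-0.1446,1]]}}

```text
time_s: 28.1
ee_pos: [0.5622, -0.3494, 0.196]
eef_rot: [3.142, 0.0, 2.158]
force: [0.2, 0.4, -0.2]
grip_width: 0.0945
grip_force: 0.0
```

Emit:
{"op": "jog_arm", "data": {"motion": [[0,0,0,0,0,-0.1446,1],[0,0,0,0,0,-0.1446,1],[0,0,0.02,0,0,-0.1446,1],[0,0,0.025,0,0,-0.1446,1],[0,0,0.025,0,0,-0.1446,1]]}}

```text
time_s: 28.6
ee_pos: [0.5622, -0.3494, 0.1254]
eef_rot: [-3.141, 0.001, 2.881]
force: [0.3, -0.4, -0.3]
grip_width: 0.0942
grip_force: 0.0
```

Emit:
{"op": "jog_arm", "data": {"motion": [[0,0,0.025,0,0,-0.1446,1],[0,0,0,0,0,0,1],[0,0,0,0,0,0,1]]}}

```text
time_s: 28.9
ee_pos: [0.5623, -0.3494, 0.1017]
eef_rot: [-3.142, 0.0, 3.015]
force: [0.2, -0.0, 0.8]
grip_width: 0.0941
grip_force: 0.0
```

```bash
python3 - <<'E'
from w import *
go(.562,-.3515,.009,83);look('w9',.032);lat('w9',83.5,.04)
E
```

```text
t=28.9 pos=[ 0.5623 -0.3494  0.1017] ydir=82.8 tilt=[-0. -0. -1.] F=[ 0.2 -0.   0.8] w=0.0941 d_tool=[ 0.0001 -0.0021  0.0927] rz=-0.004rad q6=-2.06
w9 px 316 206 (270, 180, 92, 53) [ 0.5611 -0.3518] [66. 40.] 82.8
[ 0.5616 -0.3519] [ 0.5612 -0.3518] [ 0.5614 -0.3519] len [0.06627591] tool across 0.5986 w 0.5978150326420879 0.5974297466064031
```

Emit:
{"op": "jog_arm", "data": {"motion": [[0.0006,-0.0026,0.038,0,0,0,1],[0,0,0.036,0,0,0,1],[0,0,0.018,0,0,0,1],[0,0,0,0,0,0,-1],[0,0,0,0,0,0,-1]]}}

```text
time_s: 29.45
ee_pos: [0.5621, -0.3524, 0.0111]
eef_rot: [-3.14, 0.002, 3.018]
force: [0.6, -0.6, 1.1]
grip_width: 0.0812
grip_force: 0.0
```

Emit:
{"op": "jog_arm", "data": {"motion": [[0,0,0,0,0,0,-1],[0,0,0,0,0,0,-1],[0,0,0,0,0,0,-1]]}}

```text
time_s: 29.75
ee_pos: [0.562, -0.3524, 0.011]
eef_rot: [-3.14, 0.002, 3.02]
force: [-0.1, 1.7, 6.7]
grip_width: 0.0656
grip_force: 45.0
```

```bash
python3 - <<'E'
from w import *
go(.5757,.2539,.13,0)
# panel check from side camera: beige blob corners
m,im=shot('side','d2');g=im.astype(int)
k=((g[...,0]-g[...,2]>12)&(g.max(2)>90)).astype(np.uint8);k[:225]=0;k[340:]=0;k[:,:200]=0;k[:,345:]=0
c=max(cv2.findContours(k,cv2.RETR_EXTERNAL,cv2.CHAIN_APPROX_NONE)[0],key=cv2.contourArea)
h=cv2.convexHull(c);P=np.array([onz(m,*p[0],.02)[:2] for p in h]);print(rect(P))
E
```

```text
t=29.8 pos=[ 0.562  -0.3524  0.011 ] ydir=83.0 tilt=[-0.002 -0.001 -1.   ] F=[-0.1  1.7  6.7] w=0.0656 d_tool=[ 0.06    0.6033 -0.12  ] rz=1.449rad q6=-2.06
(array([0.57495178, 0.23256303]), (160.18922424316406, 158.13140869140625), -0.4136505126953125)
```

Emit:
{"op": "jog_arm", "data": {"motion": [[0,0,-0.045,0,0,0,-1],[0,0,-0.045,0,0,0,-1],[0.003,0.035,-0.03,0,0,0,-1],[0.0046,0.0464,0,0,0,0,-1],[0.0046,0.0464,0,0,0,0,-1]]}}

```text
time_s: 30.3
ee_pos: [0.5644, -0.2223, 0.13]
eef_rot: [-3.141, 0.001, 3.018]
force: [1.2, 0.8, -6.7]
grip_width: 0.0659
grip_force: 45.0
```

Emit:
{"op": "jog_arm", "data": {"motion": [[0.0046,0.0464,0,0,0,0,-1],[0.0046,0.0464,0,0,0,0,-1],[0.0046,0.0464,0,0,0,0,-1],[0.0046,0.0464,0,0,0,0,-1],[0.0046,0.0464,0,0,0,0,-1]]}}

```text
time_s: 30.8
ee_pos: [0.5695, 0.0114, 0.1292]
eef_rot: [3.142, -0.0, 3.019]
force: [1.7, 0.7, -5.6]
grip_width: 0.0655
grip_force: 45.0
```

Emit:
{"op": "jog_arm", "data": {"motion": [[0.0046,0.0464,0,0,0,0,-1],[0.0046,0.0464,0,0,0,0,-1],[0.0046,0.0464,0,0,0,0,-1],[0.0046,0.0464,0,0,0,0,-1],[0.0046,0.0464,0,0,0,0,-1]]}}

```text
time_s: 31.3
ee_pos: [0.5748, 0.2445, 0.1291]
eef_rot: [-3.141, -0.0, 3.02]
force: [0.6, -0.7, -5.8]
grip_width: 0.0661
grip_force: 45.0
```

Emit:
{"op": "jog_arm", "data": {"motion": [[0.001,0.01,0,0,0,0,-1],[0,0,0,0,0,0.145,-1],[0,0,0,0,0,0.145,-1],[0,0,0,0,0,0.145,-1],[0,0,0,0,0,0.145,-1]]}}

```text
time_s: 31.8
ee_pos: [0.5753, 0.2524, 0.1289]
eef_rot: [-3.141, -0.0, 2.433]
force: [-0.2, 0.4, -6.4]
grip_width: 0.0653
grip_force: 45.0
```

Emit:
{"op": "jog_arm", "data": {"motion": [[0,0,0,0,0,0.145,-1],[0,0,0,0,0,0.145,-1],[0,0,0,0,0,0.145,-1],[0,0,0,0,0,0.145,-1],[0,0,0,0,0,0.145,-1]]}}

```text
time_s: 32.3
ee_pos: [0.5753, 0.2523, 0.1289]
eef_rot: [-3.141, 0.0, 1.708]
force: [-0.6, -0.1, -5.4]
grip_width: 0.0658
grip_force: 45.0
```

Emit:
{"op": "jog_arm", "data": {"motion": [[0,0,0,0,0,0.145,-1],[0,0,0,0,0,0,-1]]}}

```text
time_s: 32.5
ee_pos: [0.5754, 0.2523, 0.1289]
eef_rot: [-3.141, 0.0, 1.567]
force: [0.2, 0.4, -6.2]
grip_width: 0.0657
grip_force: 45.0
```

```bash
python3 - <<'E'
from w import *
go(.5757,.2531,.066,0)
E
```

```text
t=32.5 pos=[0.5754 0.2523 0.1289] ydir=-0.2 tilt=[-0.    -0.001 -1.   ] F=[ 0.2  0.4 -6.2] w=0.0657 d_tool=[0.0008 0.0004 0.0629] rz=-0.004rad q6=0.36
```

Emit:
{"op": "jog_arm", "data": {"motion": [[0.0003,0,0.03,0,0,-0.004,-1],[0,0,0.022,0,0,0,-1],[0,0,0.008,0,0,0,-1],[0,0,0.004,0,0,0,-1],[0,0,0.001,0,0,0,-1]]}}

```text
time_s: 33.0
ee_pos: [0.5759, 0.253, 0.0646]
eef_rot: [3.141, -0.0, 1.575]
force: [-0.2, -0.5, -4.8]
grip_width: 0.0653
grip_force: 45.0
```

Emit:
{"op": "jog_arm", "data": {"motion": [[0,0,0.001,0,0,0,-1],[0,0,0,0,0,0,-1]]}}

```text
time_s: 33.2
ee_pos: [0.576, 0.2531, 0.0639]
eef_rot: [3.14, -0.0, 1.574]
force: [0.1, 0.4, -5.9]
grip_width: 0.0654
grip_force: 45.0
```

Emit:
{"op": "jog_arm", "data": {"motion": [[0,0,0.0015,0,0,0,-1],[0,0,0,0,0,0,-1]]}}

```text
time_s: 33.4
ee_pos: [0.576, 0.2532, 0.063]
eef_rot: [3.14, -0.001, 1.574]
force: [-3.0, -1.1, 5.8]
grip_width: 0.0658
grip_force: 45.0
```

Emit:
{"op": "jog_arm", "data": {"motion": [[0,0,0,0,0,0,1],[0,0,0,0,0,0,1],[0,0,0,0,0,0,1],[0,0,0,0,0,0,1]]}}

```text
time_s: 33.8
ee_pos: [0.5757, 0.253, 0.0616]
eef_rot: [3.141, -0.0, 1.574]
force: [-0.3, -0.5, 0.5]
grip_width: 0.0926
grip_force: 0.0
```

Emit:
{"op": "jog_arm", "data": {"motion": [[0,0,-0.03,0,0,0,1],[0,0,-0.04,0,0,0,1],[0,0,-0.045,0,0,0,1],[-0.04,0,-0.02,0,0,0,1],[-0.045,0,0,0,0,0,1]]}}

```text
time_s: 34.3
ee_pos: [0.5767, 0.1682, 0.2001]
eef_rot: [3.136, -0.001, 1.576]
force: [0.7, -0.5, -1.6]
grip_width: 0.0937
grip_force: 0.0
```

Emit:
{"op": "jog_arm", "data": {"motion": [[-0.045,0.018,0,0,0,0,1],[-0.045,0.018,0,0,0,0,1],[-0.045,0.018,0,0,0,0,1],[-0.045,0.018,0,0,0,0,1],[-0.045,0.018,0,0,0,0,1]]}}

```text
time_s: 34.8
ee_pos: [0.667, -0.0587, 0.1967]
eef_rot: [3.141, -0.0, 1.574]
force: [0.3, -0.6, -0.4]
grip_width: 0.0938
grip_force: 0.0
```

Emit:
{"op": "jog_arm", "data": {"motion": [[-0.032,0,0,0,0,0,1],[0,0,0,0,0,-0.147,1],[0,0,0,0,0,-0.147,1],[0,0,0,0,0,-0.147,1],[0,0,0,0,0,-0.147,1]]}}

```text
time_s: 35.3
ee_pos: [0.6666, -0.0889, 0.1964]
eef_rot: [-3.141, -0.0, 2.168]
force: [0.2, 0.6, 0.2]
grip_width: 0.0941
grip_force: 0.0
```

Emit:
{"op": "jog_arm", "data": {"motion": [[0,0,0,0,0,-0.147,1],[0,0,0,0,0,-0.147,1],[0,0,0,0,0,-0.147,1],[0,0,0,0,0,-0.147,1],[0,0,0,0,0,-0.147,1]]}}

```text
time_s: 35.8
ee_pos: [0.6666, -0.0888, 0.1965]
eef_rot: [-3.142, -0.0, 2.903]
force: [-0.4, -0.2, -0.8]
grip_width: 0.0943
grip_force: 0.0
```

Emit:
{"op": "jog_arm", "data": {"motion": [[0,0,0,0,0,-0.147,1],[0,0,0,0,0,0,1]]}}

```text
time_s: 36.0
ee_pos: [0.6667, -0.0887, 0.1965]
eef_rot: [3.142, -0.0, 3.046]
force: [-0.2, -0.3, -0.5]
grip_width: 0.0937
grip_force: 0.0
```

```bash
python3 - <<'E'
from w import *
go(.6685,-.089,.1,84.5)
E
```

```text
t=36.0 pos=[ 0.6667 -0.0887  0.1965] ydir=84.5 tilt=[ 0.  0. -1.] F=[-0.2 -0.3 -0.5] w=0.0937 d_tool=[-0.0019 -0.0001  0.0965] rz=0.001rad q6=-1.66
```

Emit:
{"op": "jog_arm", "data": {"motion": [[-0.002,0,0.04,0,0,0,1],[0,0,0.035,0,0,0,1],[0,0,0.022,0,0,0,1],[0,0,0,0,0,0,1],[0,0,0,0,0,0,1]]}}

```text
time_s: 36.5
ee_pos: [0.6689, -0.089, 0.1004]
eef_rot: [-3.142, 0.001, 3.041]
force: [-0.3, 0.3, 0.2]
grip_width: 0.0935
grip_force: 0.0
```

```bash
python3 - <<'E'
from w import *
go(.6685,-.089,.01,84.5);look('w10',.032);lat('w10',84.5,.026);lat('w10',84.5,.04)
E
```

```text
t=36.5 pos=[ 0.6689 -0.089   0.1004] ydir=84.2 tilt=[-0.001 -0.    -1.   ] F=[-0.3  0.3  0.2] w=0.0935 d_tool=[ 0.0005 -0.0001  0.0904] rz=-0.004rad q6=-1.66
w10 px 320 201 (275, 174, 92, 54) [ 0.6637 -0.0874] [66. 39.] 83.4
[ 0.6705 -0.0882] [ 0.6707 -0.0883] [ 0.6706 -0.0883] len [0.06633032] tool across 0.6748 w 0.6758296686948612 0.6760528936667888
[ 0.6636 -0.0876] [ 0.6637 -0.0876] [ 0.6637 -0.0876] len [0.06633032] tool across 0.6748 w 0.668951006594683 0.6690528936667888
```

```bash
python3 - <<'E'
from w import *
for n in('w10','w7','w9'):
    print(n,load(n)[1].max(2)[168:240:3,310:330].mean(1).round())
E
```

```text
w10 [110. 112.  97.  48.  47.  48.  49.  48.  49.  59.  60.  59.  60.  59.
  60.  61.  60.  62.  62.  60. 111. 110. 111. 133.]
w7 [113. 111. 113.  48.  49.  48.  49.  48.  48.  58.  60.  60.  59.  59.
  61.  59.  61.  62.  60.  63.  66. 114. 115. 112.]
w9 [108. 106. 108. 110.  94.  68.  68.  68.  58.  58.  58.  57.  57.  58.
  58.  58.  57.  58.  58.  58.  57.  57. 110. 111.]
```

Emit:
{"op": "jog_arm", "data": {"motion": [[-0.0016,0.0009,0.037,0,0,0,1],[0,0,0.036,0,0,0,1],[0,0,0.0175,0,0,0,1],[0,0,0,0,0,0,-1],[0,0,0,0,0,0,-1]]}}

```text
time_s: 37.05
ee_pos: [0.6713, -0.0884, 0.0111]
eef_rot: [-3.141, 0.002, 3.043]
force: [0.3, 0.8, 0.3]
grip_width: 0.0813
grip_force: 0.0
```

Emit:
{"op": "jog_arm", "data": {"motion": [[0,0,0,0,0,0,-1],[0,0,0,0,0,0,-1],[0,0,0,0,0,0,-1]]}}

```text
time_s: 37.35
ee_pos: [0.6712, -0.0885, 0.0111]
eef_rot: [-3.141, 0.003, 3.044]
force: [-1.1, -0.7, 7.5]
grip_width: 0.0656
grip_force: 44.9
```

```bash
cat >> w.py <<'E'
def panel(f):
    m,im=shot('side',f);g=im.astype(int)
    k=((g[...,0]-g[...,2]>12)&(g.max(2)>90)).astype(np.uint8);k[:225]=0;k[340:]=0;k[:,:200]=0;k[:,345:]=0
    c=max(cv2.findContours(k,cv2.RETR_EXTERNAL,cv2.CHAIN_APPROX_NONE)[0],key=cv2.contourArea)
    h=cv2.convexHull(c);print('panel',rect(np.array([onz(m,*p[0],.02)[:2] for p in h])))
E
python3 - <<'E'
from w import *
go(.556,.234,.14,90);panel('d3')
E
```

```text
t=37.4 pos=[ 0.6712 -0.0885  0.0111] ydir=84.4 tilt=[-0.003 -0.    -1.   ] F=[-1.1 -0.7  7.5] w=0.0656 d_tool=[ 0.1458  0.3096 -0.1295] rz=-0.098rad q6=-1.66
panel (array([0.57482123, 0.23250818]), (160.2477264404297, 158.28955078125), -0.3134307861328125)
```

Emit:
{"op": "jog_arm", "data": {"motion": [[0,0,-0.045,0,0,0,-1],[0,0,-0.045,0,0,0,-1],[0.005,0.01,-0.045,0,0,0,-1],[0.0175,0.037,0,0,0,0,-1],[0.0175,0.037,0,0,0,0,-1]]}}

```text
time_s: 37.9
ee_pos: [0.6384, -0.0002, 0.1455]
eef_rot: [3.141, 0.002, 3.042]
force: [1.0, 1.1, -5.6]
grip_width: 0.0655
grip_force: 44.9
```

Emit:
{"op": "jog_arm", "data": {"motion": [[0.0175,0.037,0,0,0,0,-1],[0.0175,0.037,0,0,0,0,-1],[0.0175,0.037,0,0,0,0,-1],[0.0175,0.037,0,0,0,0,-1],[0.0175,0.037,0,0,0,0,-1]]}}

```text
time_s: 38.4
ee_pos: [0.5686, 0.1934, 0.1442]
eef_rot: [-3.141, -0.0, 3.044]
force: [0.7, 0.7, -5.1]
grip_width: 0.0656
grip_force: 44.9
```

Emit:
{"op": "jog_arm", "data": {"motion": [[0.0175,0.037,0,0,0,0,-1],[0,0,0,0,0,-0.098,-1],[0,0,0,0,0,0,-1],[0,0,0,0,0,0,-1]]}}

```text
time_s: 38.8
ee_pos: [0.5559, 0.23, 0.1441]
eef_rot: [-3.141, -0.0, 3.139]
force: [-0.6, -0.3, -5.1]
grip_width: 0.0656
grip_force: 44.9
```

```bash
python3 - <<'E'
from w import *
go(.557,.2345,.099,90)
E
```

```text
t=38.8 pos=[0.5559 0.23   0.1441] ydir=89.9 tilt=[ 0. -0. -1.] F=[-0.6 -0.3 -5.1] w=0.0656 d_tool=[-0.0011  0.0045  0.0451] rz=-0.003rad q6=-1.24
```

Emit:
{"op": "jog_arm", "data": {"motion": [[-0.0008,0.0042,0.02,0,0,0,-1],[0,0,0.015,0,0,0,-1],[0,0,0.008,0,0,0,-1],[0,0,0.002,0,0,0,-1],[0,0,0,0,0,0,-1]]}}

```text
time_s: 39.3
ee_pos: [0.5568, 0.2344, 0.0991]
eef_rot: [-3.141, -0.0, 3.141]
force: [-0.2, 0.6, -5.0]
grip_width: 0.0653
grip_force: 44.9
```

Emit:
{"op": "jog_arm", "data": {"motion": [[0,0,0.0015,0,0,0,-1],[0,0,0.001,0,0,0,-1]]}}

```text
time_s: 39.5
ee_pos: [0.5569, 0.2347, 0.0971]
eef_rot: [3.141, 0.001, 3.142]
force: [-0.8, -0.4, -5.3]
grip_width: 0.0657
grip_force: 44.9
```

Emit:
{"op": "jog_arm", "data": {"motion": [[0,0,0.0013,0,0,0,-1],[0,0,0,0,0,0,-1]]}}

```text
time_s: 39.7
ee_pos: [0.5566, 0.2347, 0.0953]
eef_rot: [3.142, -0.0, -3.141]
force: [0.8, 0.3, -5.2]
grip_width: 0.066
grip_force: 44.9
```

Emit:
{"op": "jog_arm", "data": {"motion": [[0,0,0.0009,0,0,0,-1],[0,0,0,0,0,0,-1]]}}

```text
time_s: 39.9
ee_pos: [0.5568, 0.2347, 0.0951]
eef_rot: [3.141, 0.001, -3.141]
force: [-3.0, -0.9, 2.3]
grip_width: 0.0655
grip_force: 44.9
```

Contact. Release and go for E.

Emit:
{"op": "jog_arm", "data": {"motion": [[0,0,0,0,0,0,1],[0,0,0,0,0,0,1],[0,0,0,0,0,0,1],[0,0,0,0,0,0,1]]}}

```text
time_s: 40.3
ee_pos: [0.5568, 0.2347, 0.0944]
eef_rot: [3.141, 0.0, -3.141]
force: [-0.4, 0.0, 0.2]
grip_width: 0.0926
grip_force: 0.0
```

Emit:
{"op": "jog_arm", "data": {"motion": [[0,0,-0.03,0,0,0,1],[0,0,-0.04,0,0,0,1],[0,0,-0.035,0,0,0,1],[-0.005,-0.04,0,0,0,0,1],[-0.011,-0.045,0,0,0,0,1]]}}

```text
time_s: 40.8
ee_pos: [0.5727, 0.1498, 0.2006]
eef_rot: [3.141, 0.002, -3.139]
force: [0.5, -0.4, -0.5]
grip_width: 0.0939
grip_force: 0.0
```

Emit:
{"op": "jog_arm", "data": {"motion": [[-0.011,-0.045,0,0,0,0,1],[-0.011,-0.045,0,0,0,0,1],[-0.011,-0.045,0,0,0,0,1],[-0.011,-0.045,0,0,0,0,1],[-0.011,-0.045,0,0,0,0,1]]}}

```text
time_s: 41.3
ee_pos: [0.6279, -0.0772, 0.1995]
eef_rot: [-3.142, 0.0, -3.141]
force: [0.0, 0.9, -0.4]
grip_width: 0.094
grip_force: 0.0
```

Emit:
{"op": "jog_arm", "data": {"motion": [[-0.011,-0.045,0,0,0,0,1],[-0.011,-0.045,0,0,0,0,1],[-0.011,-0.045,0,0,0,0,1],[-0.011,-0.02,0,0,0,0.145,1],[0,0,0,0,0,0.145,1]]}}

```text
time_s: 41.8
ee_pos: [0.6718, -0.2335, 0.1982]
eef_rot: [-3.141, -0.001, 2.843]
force: [0.4, 1.4, 0.1]
grip_width: 0.0938
grip_force: 0.0
```

Emit:
{"op": "jog_arm", "data": {"motion": [[0,0,0,0,0,0.145,1],[0,0,0.02,0,0,0.036,1],[0,0,0,0,0,0,1]]}}

```text
time_s: 42.1
ee_pos: [0.6709, -0.23, 0.1766]
eef_rot: [-3.141, -0.004, 2.67]
force: [-0.5, 0.1, -0.4]
grip_width: 0.0941
grip_force: 0.0
```

```bash
python3 - <<'E'
from w import *
go(.672,-.231,.1,63)
E
```

```text
t=42.1 pos=[ 0.6709 -0.23    0.1766] ydir=63.0 tilt=[ 0.004 -0.    -1.   ] F=[-0.5  0.1 -0.4] w=0.0941 d_tool=[-0.0017 -0.0004  0.0766] rz=-0.000rad q6=-1.48
```

Emit:
{"op": "jog_arm", "data": {"motion": [[-0.001,0,0.04,0,0,0,1],[0,0,0.036,0,0,0,1],[0,0,0,0,0,0,1],[0,0,0,0,0,0,1]]}}

```text
time_s: 42.5
ee_pos: [0.673, -0.2308, 0.1047]
eef_rot: [3.142, 0.0, 2.672]
force: [-0.2, -0.2, 1.5]
grip_width: 0.0939
grip_force: 0.0
```

```bash
python3 - <<'E'
from w import *
go(.672,-.231,.01,63);look('w11',.032);lat('w11',63,.04)
print(load('w11')[1].max(2)[168:240:3,310:330].mean(1).round())
E
```

```text
t=42.5 pos=[ 0.673  -0.2308  0.1047] ydir=63.1 tilt=[-0.  0. -1.] F=[-0.2 -0.2  1.5] w=0.0939 d_tool=[ 0.0008 -0.0006  0.0947] rz=0.001rad q6=-1.48
w11 px 316 201 (271, 175, 91, 52) [ 0.6681 -0.2304] [67. 39.] 63.1
[ 0.6691 -0.2309] [ 0.6677 -0.2302] [ 0.6684 -0.2306] len [0.06638319] tool across 0.705 w 0.7010241416245359 0.6994724288075869
[104. 104. 103.  66.  65.  66.  57.  57.  56.  56.  56.  56.  56.  57.
  57.  56.  58.  55.  54.  54. 107. 106. 106. 106.]
```

```bash
python3 - <<'E'
from w import *
m,im=load('w11')
for r in(176.5,185,228):print(r,[onz(m,316,r,z).round(4) for z in(0,.032)])
print(im.max(2)[172:234,311:321].mean(1).round().astype(int))
panel('d4');s=load('d4')[1]
f=lambda n:cv2.convertScaleAbs(cv2.resize(load(n)[1][160:250,250:390],(400,257),interpolation=cv2.INTER_CUBIC),alpha=1.7)
q=cv2.resize(s[235:325,200:340],(400,257),interpolation=cv2.INTER_CUBIC)
cv2.imwrite('pics/fin.png',np.vstack([np.hstack([f('w9'),f('w10')]),np.hstack([f('w11'),q])]))
E
```

```text
176.5 [array([ 0.6579, -0.2256,  0.    ]), array([ 0.6517, -0.222 ,  0.032 ])]
185 [array([ 0.6642, -0.2288,  0.    ]), array([ 0.6573, -0.2249,  0.032 ])]
228 [array([ 0.6976, -0.2459,  0.    ]), array([ 0.6869, -0.24  ,  0.032 ])]
[104 104 102  90  67  65  66  66  65  66  66  66  63  59  57  58  58  57
  58  55  57  55  57  56  58  56  56  57  58  57  56  56  57  57  57  57
  56  56  56  57  57  56  54  57  57  58  55  56  55  55  55  54  55  54
  71  97 106 105 106 106 108 106]
panel (array([0.57492737, 0.23248061]), (160.14413452148438, 158.0901336669922), -0.3675689697265625)
```

View pics/fin.png

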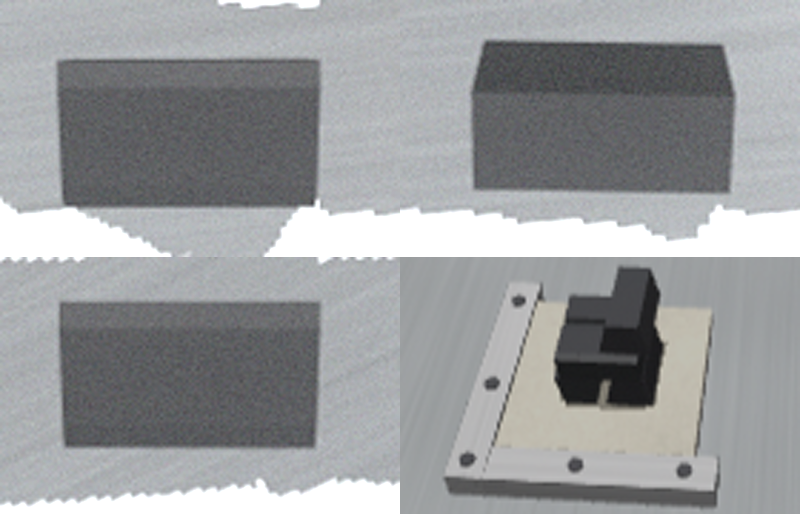

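w9/w11 show full rectangles (broad face up); w10 has the sloped side (broad face down). The side view shows the stack standing well and the panel snug.

Emit:
{"op": "jog_arm", "data": {"motion": [[0.0042,-0.0019,0.038,0,0,0,1],[0,0,0.038,0,0,0,1],[0,0,0.018,0,0,0,1],[0,0,0,0,0,0,-1],[0,0,0,0,0,0,-1]]}}

```text
time_s: 43.1
ee_pos: [0.6692, -0.2309, 0.0117]
eef_rot: [3.141, 0.003, 2.671]
force: [0.2, 0.3, 1.1]
grip_width: 0.0814
grip_force: 0.0
```

Emit:
{"op": "jog_arm", "data": {"motion": [[0,0,0,0,0,0,-1],[0,0,0,0,0,0,-1],[0,0,0,0,0,0,-1]]}}

```text
time_s: 43.4
ee_pos: [0.6689, -0.2311, 0.0115]
eef_rot: [-3.142, 0.003, 2.671]
force: [-1.0, -0.5, 6.5]
grip_width: 0.0654
grip_force: 45.0
```

```bash
python3 - <<'E'
from w import *
go(.595,.234,.15,90)
E
```

```text
t=43.4 pos=[ 0.6689 -0.2311  0.0115] ydir=63.0 tilt=[-0.003 -0.    -1.   ] F=[-1.  -0.5  6.5] w=0.0654 d_tool=[ 0.2764  0.381  -0.1393] rz=-0.471rad q6=-1.48
```

Emit:
{"op": "jog_arm", "data": {"motion": [[0,0,-0.045,0,0,0,-1],[0,0,-0.047,0,0,0,-1],[0,0,-0.047,0,0,0,-1],[0.025,0.0345,0,0,0,0,-1],[0.025,0.0345,0,0,0,0,-1]]}}

```text
time_s: 43.9
ee_pos: [0.6547, -0.1461, 0.1501]
eef_rot: [3.141, 0.003, 2.669]
force: [0.7, 0.6, -4.5]
grip_width: 0.0657
grip_force: 45.0
```

Emit:
{"op": "jog_arm", "data": {"motion": [[0.025,0.0345,0,0,0,0,-1],[0.025,0.0345,0,0,0,0,-1],[0.025,0.0345,0,0,0,0,-1],[0.025,0.0345,0,0,0,0,-1],[0.025,0.0345,0,0,0,0,-1]]}}

```text
time_s: 44.4
ee_pos: [0.621, 0.0658, 0.1488]
eef_rot: [3.141, 0.0, 2.671]
force: [0.7, -0.2, -4.3]
grip_width: 0.0653
grip_force: 45.0
```

Emit:
{"op": "jog_arm", "data": {"motion": [[0.025,0.0345,0,0,0,0,-1],[0.025,0.0345,0,0,0,0,-1],[0.02,0.03,0,0,0,0,-1],[0,0,0,0,0,-0.12,-1],[0,0,0,0,0,-0.12,-1]]}}

```text
time_s: 44.9
ee_pos: [0.6037, 0.1854, 0.1486]
eef_rot: [-3.142, -0.0, 2.917]
force: [0.1, -0.5, -4.3]
grip_width: 0.0653
grip_force: 45.0
```

Emit:
{"op": "jog_arm", "data": {"motion": [[0,0,0,0,0,-0.12,-1],[0,0,0,0,0,-0.11,-1],[0,0,0,0,0,0,-1]]}}

```text
time_s: 45.2
ee_pos: [0.604, 0.1841, 0.1486]
eef_rot: [3.142, -0.0, -3.141]
force: [-0.1, -0.3, -3.6]
grip_width: 0.0655
grip_force: 45.0
```

```bash
python3 - <<'E'
from w import *
go(.5955,.2345,.099,90);panel('d5')
E
```

```text
t=45.2 pos=[0.604  0.1841 0.1486] ydir=90.1 tilt=[ 0.  0. -1.] F=[-0.1 -0.3 -3.6] w=0.0655 d_tool=[0.0085 0.0504 0.0496] rz=0.001rad q6=-1.33
panel (array([0.57495239, 0.23264272]), (160.18922424316406, 157.9720458984375), -0.4136505126953125)
```

Emit:
{"op": "jog_arm", "data": {"motion": [[0.004,0.025,0,0,0,0,-1],[0.0045,0.0254,0.01,0,0,0,-1],[0,0,0.02,0,0,0,-1],[0,0,0.012,0,0,0,-1],[0,0,0,0,0,0,-1]]}}

```text
time_s: 45.75
ee_pos: [0.5949, 0.2339, 0.1045]
eef_rot: [-3.14, -0.003, 3.139]
force: [0.6, -0.6, -3.7]
grip_width: 0.0657
grip_force: 45.0
```

Emit:
{"op": "jog_arm", "data": {"motion": [[0,0,0.006,0,0,0,-1],[0,0,0,0,0,0,-1]]}}

```text
time_s: 45.95
ee_pos: [0.5958, 0.234, 0.1004]
eef_rot: [-3.142, -0.0, 3.139]
force: [1.0, 0.6, -4.4]
grip_width: 0.0656
grip_force: 45.0
```

Contact is expected at about 0.0955.

Emit:
{"op": "jog_arm", "data": {"motion": [[0,0,0.002,0,0,0,-1],[0,0,0.001,0,0,0,-1],[0,0,0,0,0,0,-1]]}}

```text
time_s: 46.25
ee_pos: [0.5957, 0.2344, 0.0975]
eef_rot: [3.141, 0.0, 3.141]
force: [-0.2, -0.0, -3.9]
grip_width: 0.0659
grip_force: 45.0
```

Emit:
{"op": "jog_arm", "data": {"motion": [[0,0,0.001,0,0,0,-1],[0,0,0,0,0,0,-1]]}}

```text
time_s: 46.45
ee_pos: [0.5957, 0.2345, 0.0963]
eef_rot: [3.142, -0.0, 3.141]
force: [-0.4, 0.3, -3.5]
grip_width: 0.0657
grip_force: 45.0
```

Emit:
{"op": "jog_arm", "data": {"motion": [[0,0,0.0012,0,0,0,-1],[0,0,0,0,0,0,-1]]}}

```text
time_s: 46.65
ee_pos: [0.5959, 0.2345, 0.0955]
eef_rot: [3.141, 0.001, 3.141]
force: [-0.0, -0.4, -0.6]
grip_width: 0.0657
grip_force: 45.0
```

Emit:
{"op": "jog_arm", "data": {"motion": [[0,0,0,0,0,0,1],[0,0,0,0,0,0,1],[0,0,0,0,0,0,1],[0,0,0,0,0,0,1]]}}

```text
time_s: 47.05
ee_pos: [0.5957, 0.2345, 0.0952]
eef_rot: [3.142, 0.0, 3.141]
force: [-0.4, -0.9, 0.2]
grip_width: 0.0924
grip_force: 0.0
```

Emit:
{"op": "jog_arm", "data": {"motion": [[0,0,-0.03,0,0,0,1],[0,0,-0.04,0,0,0,1],[0,0,-0.045,0,0,0,1],[0,0,-0.045,0,0,0,1],[0,-0.02,-0.03,0,0,0,1]]}}

```text
time_s: 47.55
ee_pos: [0.5956, 0.2158, 0.2887]
eef_rot: [3.14, 0.003, -3.14]
force: [0.5, -0.7, 0.1]
grip_width: 0.0937
grip_force: 0.0
```

Emit:
{"op": "jog_arm", "data": {"motion": [[0,-0.04,0,0,0,0,1],[0,-0.04,0,0,0,0,1],[0,0,0,0,0,0,1],[0,0,0,0,0,0,1]]}}

```text
time_s: 47.95
ee_pos: [0.5957, 0.1341, 0.2854]
eef_rot: [3.141, 0.0, 3.139]
force: [-0.1, 0.2, -0.2]
grip_width: 0.0941
grip_force: 0.0
```

```bash
python3 - <<'E'
from w import *
go(.5955,.2345,.099,90);panel('d6')
m,im=shot('side','d7');k=(im.max(2)<70).astype(np.uint8);k[:200]=0;k[330:]=0;k[:,:205]=0;k[:,340:]=0
c=max(cv2.findContours(k,cv2.RETR_EXTERNAL,cv2.CHAIN_APPROX_NONE)[0],key=cv2.contourArea);print('stack px',cv2.boundingRect(c))
# expected silhouette of a 66x72-wide, 96 high stack
P=[(.576+a,.2345+b,z) for a in(-.036,.036) for b in(-.036,.036) for z in(.02,.116)];q=proj(m,P);print(q.min(0),q.max(0))
E
```

```text
t=48.0 pos=[0.5957 0.1341 0.2854] ydir=89.9 tilt=[-0.  0. -1.] F=[-0.1  0.2 -0.2] w=0.0941 d_tool=[0.0005 0.1004 0.1864] rz=-0.002rad q6=-1.41
panel (array([0.57492786, 0.23255923]), (160.14413452148438, 157.932861328125), -0.3675689697265625)
stack px (251, 238, 41, 49)
[250.08363683 236.17946652] [289.22919353 288.17815328]
```

```bash
python3 -c "
from station import ctrl
print(ctrl.hand_in())"
```

```text
the job is handed in; nothing more can be done
None
```

I pushed the panel home against both fence bars, stacked all six weights on it in three crosswise layers with opposite faces down in each pair, and handed the job in at about 48 s; hand-in returned no verdict, but my last side-camera measurements had the panel still square in the corner and the stack at its expected size and place.

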